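# Dry the rinsed coolant bricks on the bench dryer

### The job

The coolant bricks that came back with the chilled samples have been rinsed and must dry: lower the perforated drain plate over the two pins of the bench dryer until it rests flush, then stand every brick upright on the plate on its short thin end, filler cap up, free-standing and not touching one another. When all of them stand, set the air lever to half open, which is straight up at the middle mark. Leave the other things on the counter where they are.

Things in the scene. Friction and masses are not known exactly. Their poses are not given: they have to be found in the camera images.
- dryer: Fixed bench dryer; origin under the middle of its open steel pan, 150 (x) by 310 (y), 60 mm high: the plate rests on the rim, z = 60. Two steel pins, 12 mm across, tapered tips, at x = 0, y = +-133 mm, reach z = 85. Thin guard rail behind: x = 90, z = 120, y -140 to 140. At +y: duct (100 wide, y 155 to 305, 55 high) with air lever and round dial, then the blower (y 305 to 435, 156 high).
- drain_plate: Loose grey plastic plate with dark slots, 140 (x) by 300 (y) by 6 mm, 0.4 kg, lying flat on the counter; origin in the middle of its underside, z up. Two locating holes 16 mm across at x = 0, y = +133 and -133 mm; either way round fits. In its middle an upright moulded grip, 12 mm thick (x), 64 mm long (y), top 42 mm above the underside: take it from above across its 12 mm.
- brick1: Loose white plastic coolant brick (some of the four may be absent), 100 (x) by 60 (y) by 24 mm (z), 0.14 kg, low ribs on both broad faces; origin in its middle. +x points to the end with the round filler cap (18 mm across, 8 mm proud). It starts lying flat, cap roughly away from the robot. Standing, its x axis points up and its origin is 50 mm above the plate's top.
- brick2: Loose white plastic coolant brick (some of the four may be absent), 100 (x) by 60 (y) by 24 mm (z), 0.14 kg, low ribs on both broad faces; origin in its middle. +x points to the end with the round filler cap (18 mm across, 8 mm proud). It starts lying flat, cap roughly away from the robot. Standing, its x axis points up and its origin is 50 mm above the plate's top.
- brick3: Loose white plastic coolant brick (some of the four may be absent), 100 (x) by 60 (y) by 24 mm (z), 0.14 kg, low ribs on both broad faces; origin in its middle. +x points to the end with the round filler cap (18 mm across, 8 mm proud). It starts lying flat, cap roughly away from the robot. Standing, its x axis points up and its origin is 50 mm above the plate's top.
- brick4: Loose white plastic coolant brick (some of the four may be absent), 100 (x) by 60 (y) by 24 mm (z), 0.14 kg, low ribs on both broad faces; origin in its middle. +x points to the end with the round filler cap (18 mm across, 8 mm proud). It starts lying flat, cap roughly away from the robot. Standing, its x axis points up and its origin is 50 mm above the plate's top.
- air_lever (a joint): Angle of the air lever, rad. It turns about a line along the dryer's y axis at x = 0, z = 75 mm of the dryer. At 0 (closed) it leans 0.8 rad from upright to the dryer's +x side (away from the robot), at 0.8 (half open, middle mark of the dial) it points straight up, at 1.6 (open) it leans 0.8 rad to -x. Friction (2 N at the knob) holds it where it is left.
- lever_knob (a point): Middle of the lever's black knob, 90 mm from the turning axis, at y = 225 mm of the dryer: a cylinder 26 mm in diameter and 30 mm long, lying along the dryer's y axis; it can be pinched across its 30 mm from above. The dial beside it reaches 48 mm from the turning axis at y = 246 to 250 mm.
- canister: Bystander: polypropylene screw-top canister with ridged white lid, 102 mm across, 134 mm high; origin under its middle.
- tube_rack: Bystander: orange plastic tube rack, 70 x 190 mm, 65 mm high (capped tubes reach 97 mm); origin under its middle.
- cup1: Bystander: clear sample cup, 60 mm across, 60 mm high; origin under its middle.
- cup2: Bystander: clear sample cup, as cup1.
- cup3: Bystander: clear sample cup, as cup1.
- scoop: Bystander: steel scoop lying on the counter, bowl 90 x 50 x 22 mm with a 100 mm handle towards its -x; origin under the bowl's middle.
There are look-alikes about, which are no part of the job. Leave any orange or yellow look-alike of the brick2 alone.

How it is judged:
By the outcome, as a careful person would: the job done as asked, in the order asked, and still so for the second after the job is handed in, with the robot touching nothing.
Of brick1, brick2, brick3, brick4 only 3 to 4 are there at a start; the rules pass over those that are not, and their reading is None.
At some moment in a run one of brick1, brick2, brick3, brick4 may be knocked a few centimetres aside while the robot is not near it.
Once in a run the grip may slacken for a moment while it holds something.
It also fails if it takes over 210 s, if anything falls off the work surface, if the arm or the gripper's body presses on something with over 40 N, if the wrist force passes 120 N, or if a joint passes its speed limit or range.

### The arm

A 6-joint arm with a two-finger parallel gripper is mounted at the origin on the work surface. World frame = base frame: x ahead of the robot, y to its left, z up, the work surface at z = 0. Lengths are in mm, angles in rad, forces in N, time in s.
With the tool pointing down it reaches from about 350 to 775 mm from the base axis. Payload 7.3 kg.
Tool frame: the origin (TCP) lies on the centre line of the jaws, within the pads' length; the fingertips stand 14 mm ahead of it and the grasp point (between the pads) lies 5 mm behind it; z points along the fingers, y is the line along which they close (so a half turn about z gives the same grasp; the last joint's range is limited). The gripper opens to 92 mm and grips with 3 to 60 N. Pads are 19 mm wide; open, the fingers measure 130 mm over their backs; the gripper's body (75 mm by 190 mm) begins 47 mm behind the grasp point.
Start: joints at [-1.317, 0.342, 1.524, -0, 1.275, -0.146], TCP at [204.372, -483.609, 220.341] pointing down, gripper open.
Joint ranges: [-2.53, 2.53], [-0.77, 2.02], [0.04, 2.7], [-1, 4.14], [0.28, 2.66], [-3.11, 3.11]. Speed limits (rad/s): [2.57, 2.57, 3.14, 3.14, 3.14, 3.14].

### API

Orientations are given as [roll, pitch, yaw] about the fixed x, y, z axes, in that order (R = Rz(yaw) Ry(pitch) Rx(roll)).
In Python, from plant import get_obs, capture, bot, spot_in, trace, pinpoint gives the robot as it stands.
- The arm moves only by the tool play_rows, never from a script. Its argument "rows" is a list of rows, each a list of 2 entries, a list of its own where there are three numbers: the shift along the world's x, y, z in units of 3 cm (1.0 is 3 cm), then the turn, a rotation vector about the world's x, y, z in units of 8 degrees (1.0 is 8 degrees). A call has 1 to 12 rows; each row shifts and turns the commanded pose from where the row before left it; what a row does not reach is not made up. A row lasts 1/8 s, in which the tool goes at most 62.5 mm and 10.7 degrees, less where a joint would pass 70% of its speed; a pose out of reach is approached as far as the arm can. A call with a number of a shift or a turn outside -1 to 1 is refused whole. A call with a gripper value outside its range is refused whole. "hand" is the opening, from -1 (shut) to 1 (fully open), set as the call begins (left out, the last holds). The fingers move at their own pace and stop on an object; the grip force is fixed at half the most. Time passes only in rows, so rows that do not move let the fingers close. It gives the time, the measured TCP pose, the force, the opening and the grip force at its end, in the units of the state.
- get_obs(): the state, without advancing time (a new reading comes with each control period).
- capture(name): name is "side" or "top"; returns a dict with "frame" (420x560x3 uint8, red, green, blue), "fov_y" (degrees; the focal length in pixels is half the picture's height over the tangent of half this angle, whatever the lens; pixels are square), "cx", "cy" (the principal point, pixels), "dist" ([k1, k2, p1, p2, k3] as OpenCV has them; the pictures are not rectified), "rvec" (rotation vector, rad) and "tvec" (3), from world to camera coordinates, as OpenCV has them. Camera axes: x right, y down, z forward; pixel columns grow to the right and rows downward; lengths in mm; the calibration is good to about 2 mm. A picture is of the moment at which its call begins. There is no depth.
- bot.close_job(): hands the job in; it is judged then, once.
Trained networks look in the newest picture that a camera, given by its name, has taken for a name from the list of things; names that differ only in an ending like _2 or _b are one class to them, and where a whole thing is asked for, a point or a joint stands for the part that bears it (a point fixed in the world has none). Each returns a list of dicts, best first, with "p" (0 to 1); they miss things now and then, are a little off and sometimes report something else, mostly with a low value. They report only what shows in the picture. A call takes as long as a camera call. They do not tell look-alikes from the thing itself.
- spot_in(query, camera): "at" ([row, column] in pixels, amid what is visible of it).
- trace(query, camera): "mask" (420x560 bool, what is visible of it) and "at" ([row, column] in pixels, amid what is visible of it).
- pinpoint(query, camera): "at" ([row, column] in pixels: a listed point, or the origin of a listed thing).
The state is a dict: "time": time; "joint_positions": joint angles; "dq": joint speeds; "tau": joint torques, N m; "tool_pos": TCP position; "tcp_rot": TCP orientation; "contact_force": force on the tool from outside, world axes, zero at the start; "moment": the same for the moment, N m; "grip_width": finger opening in mm; "finger_force": force on a finger pad.
Only numpy, scipy, OpenCV 4.12 (cv2) and the standard library are available. Lean on these libraries where they do the work, as an engineer would, in place of code of your own. Each camera call takes 0.05 s, during which the arm holds its last target. There are 200 camera calls.

## Working session

There is one attempt and no reset: what is moved stays moved. The work goes in short steps, Python scripts to look and compute and a tool call to move; the robot and the scene stay as the last step left them, time stands still between calls to the robot, and variables do not carry over. Pictures are saved under pics/ and viewed, at most 14 in all, crops included, and the job is handed in when it is done.

Besides the shell and the picture viewer there is one more tool, called after ">>>" in YAML: its name, and indented under it one key for each argument. play_rows: Moves the arm, as the interface text tells. Shifts and turns lie within -1 to 1; 1 stands for 3 cm of shift or 8 degrees of turn. Its arguments: {"type":"object","properties":{"rows":{"type":"array"},"hand":{"type":"number"}},"required":["rows"]}

```bash
mkdir -p pics; ls; cat > h.py <<'E'
import numpy as np, cv2
from plant import get_obs, capture, bot, spot_in, trace, pinpoint
def cam(c):
    R=cv2.Rodrigues(np.array(c['rvec'],float))[0]; t=np.array(c['tvec'],float).ravel()
    f=210/np.tan(np.radians(c['fov_y'])/2)
    K=np.array([[f,0,c['cx']],[0,f,c['cy']],[0,0,1]]); return R,t,K,np.array(c['dist'],float)
def ray(c,rc):
    R,t,K,d=cam(c)
    p=np.array([[[rc[1],rc[0]]]],float)
    u=cv2.undistortPoints(p,K,d)[0,0]
    return -R.T@t, R.T@np.array([u[0],u[1],1])
def onz(c,rc,z):
    o,v=ray(c,rc); return o+v*(z-o[2])/v[2]
def proj(c,P):
    R,t,K,d=cam(c)
    return cv2.projectPoints(np.array(P,float).reshape(-1,1,3),np.array(c['rvec'],float),t,K,d)[0][:,0,::-1]
def tri(c1,p1,c2,p2):
    o1,v1=ray(c1,p1);o2,v2=ray(c2,p2)
    s=np.linalg.lstsq(np.c_[v1,-v2],o2-o1,rcond=None)[0]
    return (o1+v1*s[0]+o2+v2*s[1])/2
def save(c,n): cv2.imwrite('pics/'+n+'.png',cv2.cvtColor(c['frame'],cv2.COLOR_RGB2BGR))
E
python3 - <<'E'
from h import *
C={n:capture(n) for n in('top','side')}
for n in C:
    save(C[n],n+'0'); R,t,K,d=cam(C[n]); print(n,-R.T@t,R[2],C[n]['fov_y'])
    for q in ['dryer','drain_plate','brick1','lever_knob','canister','tube_rack','cup1','scoop']:
        for r in pinpoint(q,n): print(n,q,round(r['p'],2),np.round(r['at']),np.round(onz(C[n],r['at'],0 if q!='brick1' else 12)))
print(get_obs())
E
```

```text
pics
top [ 326.50698205  102.26784761 1405.26820016] [ 1.48134392e-01  9.35599561e-04 -9.88966798e-01] 48.458203240368235
top dryer 0.66 [169. 330.] [654. -42.   0.]
top dryer 0.22 [242. 196.] [420. 360.   0.]
top drain_plate 0.62 [229. 445.] [ 474. -388.    0.]
top brick1 0.79 [244. 356.] [ 423. -119.   12.]
top brick1 0.77 [244. 303.] [418.  40.  12.]
top brick1 0.76 [240. 196.] [427. 360.  12.]
top brick1 0.65 [200. 165.] [544. 457.  12.]
top brick1 0.57 [287. 224.] [289. 270.  12.]
top brick1 0.56 [244. 252.] [418. 191.  12.]
top lever_knob 0.46 [140. 250.] [739. 207.   0.]
top canister 0.87 [135. 406.] [ 764. -278.    0.]
top tube_rack 0.57 [221. 108.] [479. 628.   0.]
top tube_rack 0.22 [140. 251.] [741. 205.   0.]
top cup1 0.93 [271. 163.] [332. 456.   0.]
top cup1 0.81 [122. 328.] [802. -33.   0.]
top cup1 0.63 [123. 264.] [796. 167.   0.]
top scoop 0.7 [260. 397.] [ 376. -242.    0.]
top scoop 0.55 [265. 159.] [349. 469.   0.]
side [ 124.6055055  1260.44063891  810.98968294] [ 0.29094706 -0.81415189 -0.50250026] 46.33383835641702
side dryer 0.72 [206. 258.] [662. -31.   0.]

[... 818 characters left out ...]
: 0.9, 'joint_positions': array([-1.31700042e+00,  3.41983577e-01,  1.52408866e+00,  1.57377255e-05,
        1.27539859e+00, -1.45996746e-01]), 'dq': array([ 9.39757821e-04,  5.08237040e-06, -1.52349306e-03, -9.11757206e-04,
        3.28524223e-04,  9.84270500e-04]), 'tau': array([ 3.41812331e-03, -4.31114101e+01, -2.44477111e+01,  7.20010162e-02,
        4.80597129e-02, -2.75498689e-05]), 'tool_pos': array([ 204.37761248, -483.61370482,  220.35300423]), 'tcp_rot': array([3.14146993e+00, 2.82753880e-06, 3.99788067e-01]), 'contact_force': array([-0.17305567,  0.07559608,  0.21629883]), 'moment': array([0.00178455, 0.00933789, 0.02420547]), 'finger_force': 0.0, 'grip_width': 91.98376789456397}
```

View pics/top0.png

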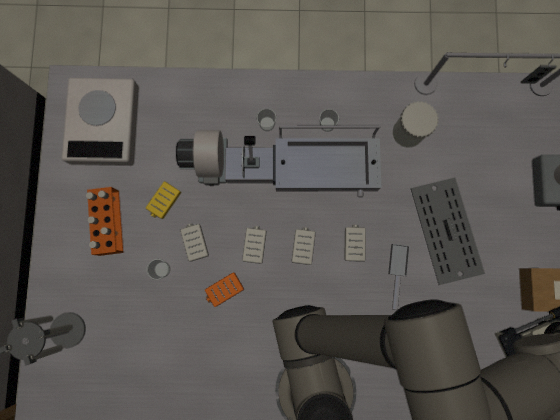

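View pics/side0.png

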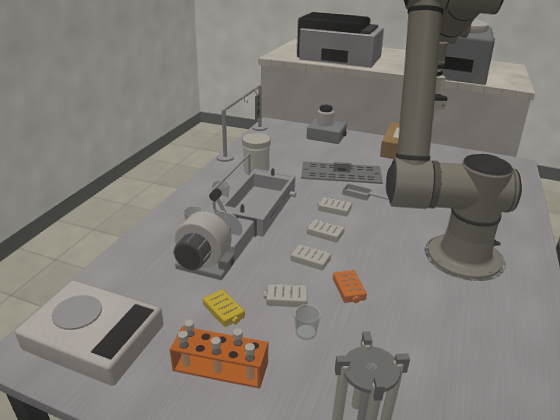

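```bash
cat >> h.py <<'E'
from scipy.optimize import minimize
def box(sx,sy,z0,z1,x0=0,y0=0):
    return np.array([[x0+a*sx/2,y0+b*sy/2,z] for a in(-1,1) for b in(-1,1) for z in(z0,z1)])
BRICK=[box(100,60,0,24),box(8,18,3,21,54,0)]
PLATE=[box(140,300,0,6),box(12,64,6,42)]
def world(P,p,z=0):
    x,y,a=p; c,s=np.cos(a),np.sin(a)
    return np.c_[x+c*P[:,0]-s*P[:,1],y+s*P[:,0]+c*P[:,1],P[:,2]+z]
def render(c,parts,p,z=0,S=4):
    m=np.zeros((420*S,560*S),np.uint8)
    for P in parts:
        q=proj(c,world(P,p,z))[:,::-1]
        h=cv2.convexHull((q*S+S/2-.5).astype(np.float32)).astype(np.int32); cv2.fillConvexPoly(m,h,255)
    return cv2.resize(m,(560,420),interpolation=cv2.INTER_AREA)/255.
def fit(views,parts,p0,z=0):
    def cost(v):
        p=[v[0],v[1],v[2]/100]; e=0
        for c,m in views:
            r=render(c,parts,p,z); e+=1-np.minimum(r,m).sum()/np.maximum(r,m).sum()
        return e/len(views)
    v0=np.array([p0[0],p0[1],p0[2]*100])
    r=minimize(cost,v0,method='Nelder-Mead',options=dict(initial_simplex=v0+np.array([[0,0,0],[12,0,0],[0,12,0],[0,0,15]]),xatol=.2,fatol=1e-4))
    return np.array([r.x[0],r.x[1],r.x[2]/100]),r.fun
def masks(q,names=('top','side')):
    out=[]
    for n in names:
        c=capture(n)
        for t in trace(q,n): out.append((n,c,t))
    return out
E
python3 - <<'E'
from h import *
T=masks('brick1')
for p0 in [(420,368),(418,188),(418,40),(423,-115)]:
    vs=[];ps=[]
    for n in('top','side'):
        best=min((t for t in T if t[0]==n),key=lambda t:np.hypot(*(onz(t[1],t[2]['at'],12)[:2]-p0)))
        d=np.hypot(*(onz(best[1],best[2]['at'],12)[:2]-p0))
        if d<40: vs.append((best[1],best[2]['mask'].astype(float)))
    print(p0,len(vs),*[np.round(x,3) for x in fit(vs,BRICK,(*p0,0))], [np.round(fit([v],BRICK,(*p0,0))[0],3) for v in vs])
T=masks('drain_plate')
vs=[]
for n in('top','side'):
    b=[t for t in T if t[0]==n][0]; vs.append((b[1],b[2]['mask'].astype(float)))
print('plate',fit(vs,PLATE,(474,-390,.2)),[fit([v],PLATE,(474,-390,.2)) for v in vs])
c=T[0][1]; f=cv2.cvtColor(c['frame'],cv2.COLOR_RGB2BGR)
cv2.imwrite('pics/crop1.png',cv2.resize(f[120:280,170:390],None,fx=3.6,fy=3.6,interpolation=cv2.INTER_CUBIC))
c=T[-1][1]; f=cv2.cvtColor(c['frame'],cv2.COLOR_RGB2BGR)
cv2.imwrite('pics/crop2.png',cv2.resize(f[150:320,170:370],None,fx=3.5,fy=3.5,interpolation=cv2.INTER_CUBIC))
E
```

```text
(420, 368) 2 [4.18529e+02 3.63983e+02 3.41000e-01] 0.108 [array([4.18391e+02, 3.63160e+02, 3.23000e-01]), array([4.17087e+02, 3.65486e+02, 2.65000e-01])]
(418, 188) 2 [ 4.11587e+02  1.86508e+02 -9.20000e-02] 0.087 [array([ 4.12201e+02,  1.85877e+02, -8.80000e-02]), array([ 4.11252e+02,  1.89514e+02, -3.20000e-02])]
(418, 40) 2 [ 4.10438e+02  4.11290e+01 -1.44000e-01] 0.123 [array([ 4.12573e+02,  3.95720e+01, -1.42000e-01]), array([ 4.1060e+02,  4.4811e+01, -9.3000e-02])]
(423, -115) 2 [ 4.22252e+02 -1.14341e+02 -1.40000e-02] 0.097 [array([ 4.21931e+02, -1.14816e+02, -2.20000e-02]), array([ 4.21072e+02, -1.10093e+02,  3.60000e-02])]
plate (array([ 468.76934404, -389.67040504,    1.83623852]), np.float64(0.050782676037710084)) [(array([ 469.32700639, -391.18616149,    1.84089725]), np.float64(0.03295543243208665)), (array([ 468.21154372, -385.21809103,    1.83092368]), np.float64(0.04167684604749189))]
```

View pics/crop1.png

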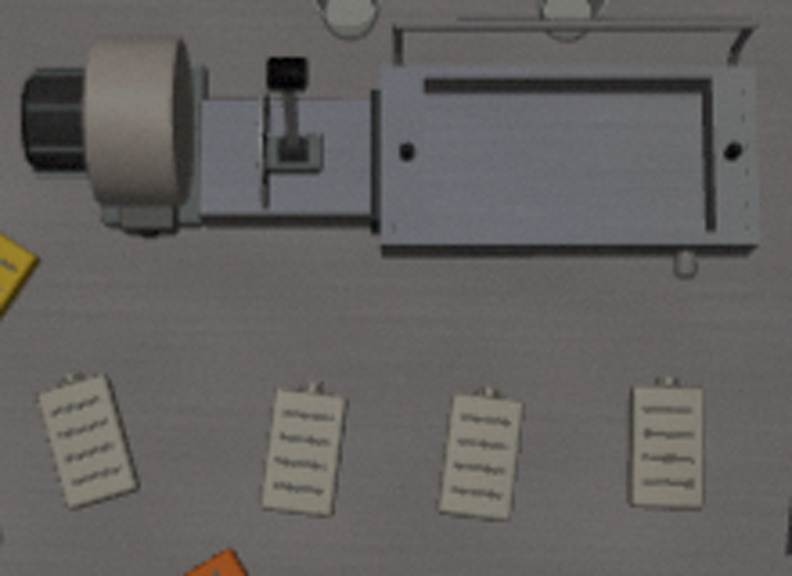

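View pics/crop2.png

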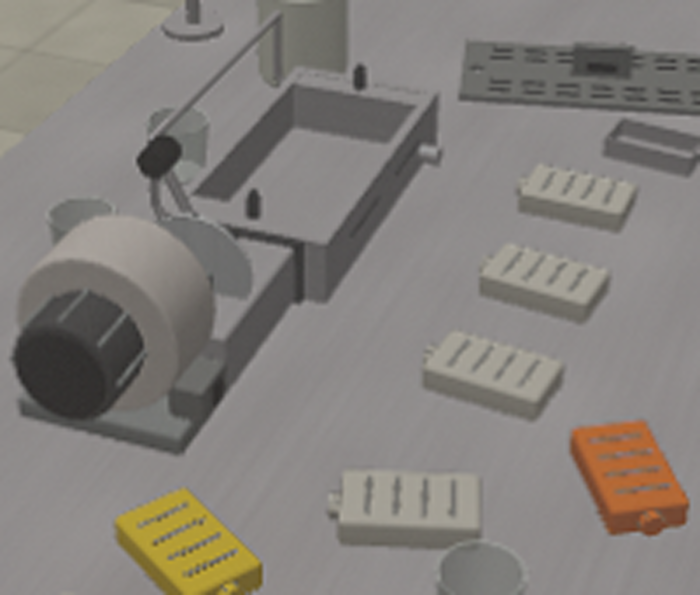

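Four white bricks at top pixels (row, col) (242,194), (246,254), (247,303) and (244,355) are the ones meant. Yellow at (200,163) and orange at (289,224) are the look-alikes, and crop1 confirms the colours. Caps point to +x. The pins in the top view are near (161.5,282.5) and (161.5,373.5), and their tips in the side view near (204,242.5) and (169,273).

```bash
python3 - <<'E'
from h import *
from scipy.ndimage import gaussian_filter
T=capture('top');S=capture('side')
def dark(c,r,cl,w=4):
    g=c['frame'].astype(float).mean(2)[r-w:r+w+1,cl-w:cl+w+1]; wt=np.clip(np.median(g)-15-g,0,None)
    yy,xx=np.mgrid[r-w:r+w+1,cl-w:cl+w+1]; return np.array([(wt*yy).sum(),(wt*xx).sum()])/wt.sum()
A=[dark(T,161,283),dark(T,161,373)]; print('top px',A)
for z in(60,73,85): print(z,[onz(T,a,z)[:2].round(1) for a in A])
sd=[(np.array([205,242.6])),np.array([169.5,272.9])]
# side pin axis: dark column of crop2
for a,b in zip(A,sd): print('tri',tri(T,a,S,b).round(1))
# plate holes from the fit, and brightness checks; knob
k=pinpoint('lever_knob','top')[0]['at'];ks=pinpoint('lever_knob','side')[0]['at']; print('knob',tri(T,k,S,ks).round(1))
# sys offset check using known tcp? print cam proj of tool point
for c in(T,S): print(proj(c,[[204.4,-483.6,220]]).round(0))
# bricks: plate fit of pan outline: project dryer pan rim corners for given pose
for p in [(655,-42,0)]: 
    for c in(T,S): print(proj(c,world(box(150,310,60,60),p)[::2]).round(1).tolist())
E
```

```text
top px [array([161.81284643, 282.53113792]), array([161.69931074, 373.10798392])]
60 [array([658. , 105.3]), array([ 663.1, -162.2])]
73 [array([654.8, 105.3]), array([ 659.8, -159.7])]
85 [array([651.8, 105.3]), array([ 656.8, -157.3])]
tri [653.3 105.4  80. ]
tri [ 658.3 -158.6   78.8]
knob [693.2 198.9 166.1]
[[330. 519.]]
[[120. 424.]]
[[189.6, 385.3], [187.7, 279.4], [139.9, 384.6], [138.2, 280.4]]
[[173.8, 297.9], [216.9, 264.5], [166.5, 257.8], [207.1, 218.7]]
```

>>> play_rows:
  rows:
    - [[0.98, 0.35, 0], [0, 0, -0.48]]
    - [[0.98, 0.35, 0], [0, 0, -0.48]]
    - [[0.98, 0.35, 0], [0, 0, 0]]
    - [[0.98, 0.35, -0.4], [0, 0, 0]]
    - [[0.98, 0.35, -0.5], [0, 0, 0]]
    - [[0.98, 0.35, -0.5], [0, 0, 0]]
    - [[0.98, 0.35, -0.5], [0, 0, 0]]
    - [[0.98, 0.35, -0.6], [0, 0, 0]]
    - [[0.98, 0.35, -0.6], [0, 0, 0]]
    - [[0, 0, 0], [0, 0, 0]]
    - [[0, 0, 0], [0, 0, 0]]
  hand: 0

```text
time: 2.88
tool_pos: [468.6, -389.4, 127.6]
tcp_rot: [3.141, 0.0, 0.266]
contact_force: [-0.4, -0.0, -0.1]
grip_width: 46.1
finger_force: 0.0
```

```bash
python3 - <<'E'
from h import *
o=get_obs();print(o['joint_positions'].round(4),o['tool_pos'].round(1),o['tcp_rot'].round(4))
S=capture('side');T=capture('top')
f=cv2.cvtColor(S['frame'],cv2.COLOR_RGB2BGR)[110:210,280:420]
g=cv2.cvtColor(T['frame'],cv2.COLOR_RGB2BGR)[170:300,390:500]
a=cv2.resize(f,(560,400),interpolation=3);b=cv2.resize(g,(240,284),interpolation=3)
im=np.zeros((400,800,3),np.uint8);im[:,:560]=a;im[:284,560:]=b;cv2.imwrite('pics/pl.png',im)
E
```

```text
[-8.1880e-01  5.7590e-01  1.4091e+00 -5.0000e-04  1.1564e+00  4.8620e-01] [ 468.6 -389.4  127.6] [3.1413e+00 3.0000e-04 2.6600e-01]
```

View pics/pl.png

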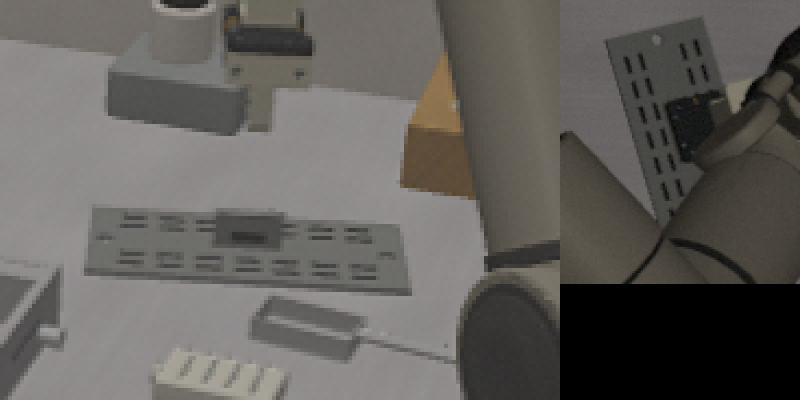

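The side crop shows the gripper above the plate grip at about (145,345), with the grip at (167,342). They are consistent, so I go down.

>>> play_rows:
  rows:
    - [[0, 0, -0.8], [0, 0, 0]]
    - [[0, 0, -0.8], [0, 0, 0]]
    - [[0, 0, -0.8], [0, 0, 0]]
    - [[0, 0, -0.5], [0, 0, 0]]
    - [[0, 0, -0.42], [0, 0, 0]]
    - [[0, 0, 0], [0, 0, 0]]
    - [[0, 0, 0], [0, 0, 0]]

```text
time: 3.85
tool_pos: [469.3, -389.5, 28.5]
tcp_rot: [3.14, -0.001, 0.266]
contact_force: [-0.2, -0.4, 0.6]
grip_width: 46.2
finger_force: 0.0
```

>>> play_rows:
  rows:
    - [[0, 0, 0], [0, 0, 0]]
    - [[0, 0, 0], [0, 0, 0]]
    - [[0, 0, 0], [0, 0, 0]]
    - [[0, 0, 0], [0, 0, 0]]
    - [[0, 0, 0], [0, 0, 0]]
    - [[0, 0, 0], [0, 0, 0]]
  hand: -1

```text
time: 4.6
tool_pos: [469.2, -389.5, 27.9]
tcp_rot: [3.141, -0.0, 0.266]
contact_force: [0.7, -2.3, 1.0]
grip_width: 11.4
finger_force: 30.0
```

>>> play_rows:
  rows:
    - [[0, 0, 0.5], [0, 0, 0]]
    - [[0, 0, 0.9], [0, 0, 0]]
    - [[0, 0, 1], [0, 0, 0]]
    - [[0, 0, 1], [0, 0, 0]]
    - [[0, 0, 1], [0, 0, 0]]
    - [[0, 0, 0.9], [0, 0, 0]]
    - [[0, 0, 0.4], [0, 0, 0]]

```text
time: 5.48
tool_pos: [469.1, -389.0, 200.7]
tcp_rot: [3.14, -0.001, 0.266]
contact_force: [0.6, -0.1, -4.6]
grip_width: 11.8
finger_force: 30.0
```

>>> play_rows:
  rows:
    - [[0.2, 1, 0], [0, 0, 0.79]]
    - [[0.4, 1, 0], [0, 0, 0.79]]
    - [[0.5, 1, 0], [0, 0, 0.79]]
    - [[0.6, 1, 0], [0, 0, 0.79]]
    - [[0.6, 1, 0], [0, 0, 0.79]]
    - [[0.6, 1, 0], [0, 0, 0.79]]
    - [[0.6, 1, 0], [0, 0, 0.79]]
    - [[0.6, 1, 0], [0, 0, 0.79]]
    - [[0.6, 1, 0], [0, 0, 0.79]]
    - [[0.6, 1, 0], [0, 0, 0.79]]
    - [[0.5, 1, 0], [0, 0, 0.79]]
    - [[0.43, 1, 0], [0, 0, 0.79]]

```text
time: 6.98
tool_pos: [655.5, -27.8, 197.6]
tcp_rot: [-3.139, -0.001, 1.593]
contact_force: [-0.3, 1.4, -3.7]
grip_width: 11.6
finger_force: 30.0
```

>>> play_rows:
  rows:
    - [[0, 0.08, -0.6], [0, 0, 0]]
    - [[0, 0, -0.7], [0, 0, 0]]
    - [[0, 0, -0.6], [0, 0, 0]]
    - [[0, 0, 0], [0, 0, 0]]
    - [[0, 0, 0], [0, 0, 0]]

```text
time: 7.6
tool_pos: [656.0, -26.7, 142.2]
tcp_rot: [3.141, -0.0, 1.589]
contact_force: [0.3, 0.1, -3.9]
grip_width: 11.8
finger_force: 30.0
```

```bash
python3 - <<'E'
from h import *
o=get_obs();p=o['tool_pos'];print(o['joint_positions'].round(4),p.round(1),o['tcp_rot'].round(4))
T=masks('drain_plate');vs=[]
for t in T: print(t[0],t[2]['p'],t[2]['at'],t[2]['mask'].sum())
z=p[2]-28
for n in('top','side'):
    b=[t for t in T if t[0]==n][:1]
    for t in b:
        v=(t[1],t[2]['mask'].astype(float))
        print(n,fit([v],PLATE,(p[0],p[1],.019),z)); save(t[1],'hov_'+n)
im=np.hstack([cv2.resize(cv2.imread('pics/hov_top.png')[120:220,250:400],(400,267),interpolation=3),cv2.resize(cv2.imread('pics/hov_side.png')[130:230,200:350],(400,267),interpolation=3)])
cv2.imwrite('pics/hov.png',im)
E
```

```text
[-1.5730e-01  6.4620e-01  1.2355e+00  1.0000e-04  1.2597e+00 -1.7600e-01] [656.  -26.7 142.2] [ 3.1414 -0.      1.5894]
top 0.64 [155.7, 300.0] 2330
side 0.57 [178.2, 260.1] 1891
top (array([ 6.57762200e+02, -2.73465326e+01,  2.20455123e-02]), np.float64(0.5602969030022956))
side (array([ 6.55493314e+02, -2.15552489e+01,  2.75763855e-02]), np.float64(0.11281272247229435))
```

View pics/hov.png

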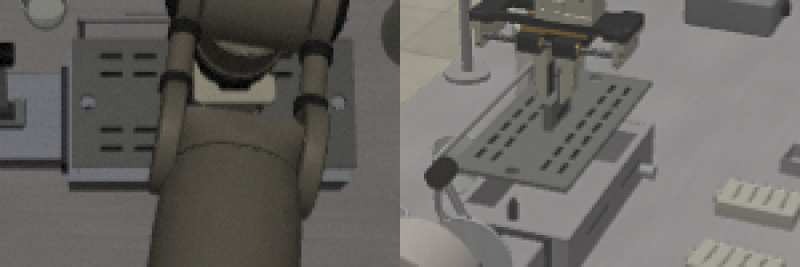

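```bash
python3 - <<'E'
from h import *
T=capture('top');S=capture('side')
def blob(c,r,cl,w=4,s=1):
    g=s*c['frame'].astype(float).mean(2)[r-w:r+w+1,cl-w:cl+w+1]; wt=np.clip(g-np.median(g)-12,0,None)
    yy,xx=np.mgrid[r-w:r+w+1,cl-w:cl+w+1]; return np.array([(wt*yy).sum(),(wt*xx).sum()])/wt.sum(),wt.sum()
for a in((158,283),(158,376)):
    b,w=blob(T,*a); print(b,w,onz(T,b,120).round(1))
for a in((194,243),(159,273)):
    b,w=blob(S,*a,s=-1); print('side',b,w,onz(S,b,119).round(1))
E
```

```text
[157.5048011  282.42386831] 243.0000000000001 [655.7 105.7 120. ]
[157.86507937 376.30456349] 336.0000000000001 [ 659.3 -159.6  120. ]
side [195.91881566 241.90066858] 349.0000000000001 [648.9 119.2 119. ]
side [158.63369963 272.74358974] 90.99999999999994 [ 659.6 -159.3  119. ]
```

>>> play_rows:
  rows:
    - [[0, 0, -0.5], [0, 0, 0]]
    - [[0, 0, -0.4], [0, 0, 0]]
    - [[0, 0, -0.25], [0, 0, 0]]
    - [[0, 0, -0.2], [0, 0, 0]]
    - [[0, 0, -0.2], [0, 0, 0]]
    - [[0, 0, -0.1], [0, 0, 0]]
    - [[0, 0, 0], [0, 0, 0]]

```text
time: 8.78
tool_pos: [655.8, -26.7, 92.1]
tcp_rot: [-3.142, -0.0, 1.589]
contact_force: [0.5, 0.5, -3.1]
grip_width: 11.5
finger_force: 30.0
```

>>> play_rows:
  rows:
    - [[0, 0, -0.08], [0, 0, 0]]
    - [[0, 0, -0.06], [0, 0, 0]]
    - [[0, 0, -0.05], [0, 0, 0]]
    - [[0, 0, 0], [0, 0, 0]]

```text
time: 9.28
tool_pos: [656.0, -26.7, 87.9]
tcp_rot: [3.141, 0.0, 1.589]
contact_force: [-3.1, 1.1, 5.6]
grip_width: 11.5
finger_force: 30.0
```

>>> play_rows:
  rows:
    - [[0, 0, 0], [0, 0, 0]]
    - [[0, 0, 0], [0, 0, 0]]
    - [[0, 0, 0], [0, 0, 0]]
    - [[0, 0, 0.5], [0, 0, 0]]
    - [[0, 0, 1], [0, 0, 0]]
    - [[0, 0, 1], [0, 0, 0]]
    - [[0, 0, 1], [0, 0, 0]]
    - [[0, 0, 1], [0, 0, 0]]
  hand: -0.2

```text
time: 10.28
tool_pos: [656.0, -26.7, 223.8]
tcp_rot: [3.14, 0.0, 1.589]
contact_force: [-0.0, 0.6, -0.2]
grip_width: 36.9
finger_force: 0.0
```

>>> play_rows:
  rows:
    - [[-0.6, -0.2, 0], [0, 0, -1]]
    - [[-0.8, -0.2, 0], [0, 0, -1]]
    - [[-0.8, -0.2, 0], [0, 0, -1]]
    - [[-0.8, -0.2, 0], [0, 0, -1]]
    - [[-0.8, -0.2, 0], [0, 0, -1]]
    - [[-0.8, -0.2, 0], [0, 0, -1]]
    - [[-0.8, -0.2, 0], [0, 0, -1]]
    - [[-0.8, -0.2, 0], [0, 0, -1]]
    - [[-0.8, -0.2, 0], [0, 0, -1]]
    - [[0, -0.2, 0], [0, 0, -1]]
    - [[0, -0.2, 0], [0, 0, -1]]
    - [[0, -0.2, 0], [0, 0, -0.48]]
  hand: 1

```text
time: 11.78
tool_pos: [446.1, -99.0, 222.8]
tcp_rot: [3.141, -0.002, -0.017]
contact_force: [0.5, 0.6, -0.3]
grip_width: 91.7
finger_force: 0.0
```

>>> play_rows:
  rows:
    - [[0, 0, 0], [0, 1, 0]]
    - [[0, 0, 0], [0, 1, 0]]
    - [[0, 0, 0], [0, 1, 0]]
    - [[0, 0, 0], [0, 1, 0]]
    - [[0, 0, 0], [0, 1, 0]]
    - [[0, 0, 0], [0, 0, 0]]

```text
time: 12.52
tool_pos: [446.6, -98.6, 219.8]
tcp_rot: [3.131, 0.701, -0.016]
contact_force: [0.7, -0.3, 0.1]
grip_width: 91.7
finger_force: 0.0
```

```bash
python3 - <<'E'
from h import *
o=get_obs();p=o['tool_pos'];print(o['joint_positions'].round(4).tolist(),p.round(1),o['tcp_rot'].round(4))
T=masks('drain_plate',('top',))+masks('drain_plate',('side',))
for n in('top','side'):
    t=[t for t in T if t[0]==n][0]; print(n,t[2]['p'],[fit([(t[1],t[2]['mask'].astype(float))],PLATE,(656,-27,.019),z) for z in(60,)])
E
```

```text
[-0.2648, 0.6576, 1.2105, -0.1824, 1.9509, 1.3106] [446.6 -98.6 219.8] [ 3.1313  0.7005 -0.0164]
top 0.72 [(array([ 6.55889265e+02, -1.98131021e+01,  1.27024863e-02]), np.float64(0.4149586077930383))]
side 0.85 [(array([ 6.53541955e+02, -2.26310094e+01,  3.40388209e-02]), np.float64(0.047103763678617794))]
```

```bash
cat > kin.py <<'E'
import numpy as np
from scipy.spatial.transform import Rotation as R
from scipy.optimize import least_squares
D=[([-1.317,.342,1.52409,0,1.2754,-.146],[204.4,-483.6,220.35],[3.1415,0,.3998]),
([-.8188,.5759,1.4091,-.0005,1.1564,.4862],[468.6,-389.4,127.6],[3.1413,.0003,.266]),
([-.1573,.6462,1.2355,.0001,1.2597,-.176],[656,-26.7,142.2],[3.1414,0,1.5894]),
([-.2648,.6576,1.2105,-.1824,1.9509,1.3106],[446.6,-98.6,219.8],[3.1313,.7005,-.0164])]
def fk(q,k):
    h,a,d,L1,L2,e,Lt,dw=k
    q1=R.from_euler('z',q[0]);r2=q1*R.from_euler('y',q[1]);r3=q1*R.from_euler('y',q[1]+q[2])
    r4=r3*R.from_euler('z',q[3]);r5=r4*R.from_euler('y',q[4])
    p=q1.apply([a,0,h])+q1.apply([0,d,0])+r2.apply([0,0,L1])+r3.apply([e,0,L2])+r5.apply([0,dw,Lt])
    return p,r5*R.from_euler('z',q[5]+0)
def kfit():
    f=lambda k:np.concatenate([fk(q,k)[0]-p for q,p,_ in D]+[np.array(k)*1e-4])
    return least_squares(f,[300,0,76,450,400,0,250,0]).x
K=kfit()
QOFF=R.from_euler('z',0)
if __name__=='__main__':
    print(K.round(1))
    for q,p,r in D:
        P,r5=fk(q,K); print((P-p).round(1), (r5.inv()*R.from_euler('xyz',r)).as_euler('xyz').round(3))
LIM=np.array([[-2.53,2.53],[-.77,2.02],[.04,2.7],[-1,4.14],[.28,2.66],[-3.11,3.11]])
def ik(p,rot,q0,off):
    def f(q):
        P,r=fk(q,K); return np.r_[(P-p)/1000,((r*off).inv()*rot).as_rotvec()]
    q0=np.clip(q0,LIM[:,0]+1e-3,LIM[:,1]-1e-3)
    s=least_squares(f,q0,bounds=(LIM[:,0],LIM[:,1])); return s.x,np.abs(s.fun).max()
E
python3 kin.py
```

```text
[ 2.233e+02 -4.000e-01  7.620e+01  5.063e+02  3.801e+02  4.680e+01
  3.245e+02  2.000e-01]
[-0. -0.  0.] [0.    0.    1.571]
[0. 0. 0.] [0.    0.    1.571]
[-0.  0. -0.] [ 0.    -0.     1.571]
[-0.  0. -0.] [-0.     0.     1.571]
```

```bash
cat > plan.py <<'E'
from kin import *
OFF=R.from_euler('z',1.5708)
def tool(yaw,tilt): return R.from_euler('z',yaw)*R.from_euler('y',tilt)*R.from_euler('x',np.pi)
def tcp(grasp,rot): return np.array(grasp)+rot.apply([0,0,5])
Q0=[-.1,.65,1.3,0,1.2,1.4]
E
python3 - <<'E'
from plan import *
d=np.pi/180
for a in(40,50,55,60):
    for n,(x,y) in dict(rr=(692,-102),rl=(690,48),fr=(617,-104),fl=(614,48)).items():
        for dz in(0,60):
            rot=tool(.017,(a-90)*d); q,e=ik(tcp([x-10,y,131+dz],rot),rot,Q0,OFF); print(a,n,dz,q.round(2),round(e,3))
    for (x,y,w) in [(422,-114,-.02),(411,41,-.14),(412,187,-.09),(418,364,.33)]:
        rot=tool(w,a*d); q,e=ik(tcp([x+15*np.cos(w),y+15*np.sin(w),22],rot),rot,Q0,OFF); print(a,'pick',y,q.round(2),round(e,3))
E
```

```text
40 rr 0 [-0.41  0.51  1.97  2.03  0.36 -0.77] 0.0
40 rr 60 [-0.41  0.4   1.92  1.59  0.32 -0.3 ] 0.0
40 rl 0 [-0.08  0.51  2.03  2.86  0.28 -1.37] 0.008
40 rl 60 [-0.2   0.3   1.83  0.8   0.28  0.64] 0.062
40 fr 0 [-0.49  0.43  2.16  2.12  0.45 -0.94] 0.0
40 fr 60 [-0.49  0.3   2.1   1.72  0.39 -0.51] 0.0
40 fl 0 [-0.09  0.41  2.2   2.9   0.35 -1.41] 0.0
40 fl 60 [-0.11  0.32  2.2   2.75  0.28 -1.28] 0.024
40 pick -114 [-0.3   0.88  1.4  -0.18  1.55  1.36] 0.0
40 pick 41 [-0.11  0.84  1.48  0.02  1.52  1.6 ] 0.0
40 pick 187 [0.14 0.88 1.4  0.15 1.56 1.75] 0.0
40 pick 364 [0.51 1.05 0.98 0.12 1.8  1.73] 0.0
50 rr 0 [-0.37  0.49  1.84  1.02  0.29  0.26] 0.0
50 rr 60 [-0.37  0.4   1.78  0.7   0.39  0.61] 0.0
50 rl 0 [-0.08  0.44  1.76  0.24  0.28  1.27] 0.038
50 rl 60 [-0.07  0.38  1.8   0.2   0.28  1.31] 0.004
50 fr 0 [-0.45  0.39  2.03  1.31  0.3  -0.1 ] 0.0
50 fr 60 [-0.45  0.28  1.96  0.88  0.38  0.37] 0.0
50 fl 0 [-0.12  0.29  1.93  0.36  0.28  1.12] 0.058
50 fl 60 [-0.09  0.24  1.95  0.26  0.28  1.24] 0.02
50 pick -114 [-0.28  0.99  1.26 -0.2   1.74  1.36] 0.0
50 pick 41 [-0.11  0
[... 648 characters left out ...]
pick 187 [0.12 1.04 1.21 0.18 1.84 1.74] 0.0
55 pick 364 [0.49 1.24 0.71 0.16 2.14 1.75] 0.0
60 rr 0 [-0.34  0.51  1.68  0.38  0.49  0.91] 0.0
60 rr 60 [-0.34  0.43  1.62  0.31  0.62  1.01] 0.0
60 rl 0 [-0.06  0.49  1.71  0.09  0.42  1.42] 0.0
60 rl 60 [-0.06  0.41  1.65  0.07  0.56  1.44] 0.0
60 fr 0 [-0.4   0.4   1.88  0.51  0.43  0.73] 0.0
60 fr 60 [-0.4   0.31  1.81  0.38  0.57  0.88] 0.0
60 fl 0 [-0.07  0.38  1.92  0.14  0.33  1.37] 0.0
60 fl 60 [-0.07  0.29  1.84  0.09  0.49  1.41] 0.0
60 pick -114 [-0.27  1.1   1.14 -0.23  1.93  1.36] 0.0
60 pick 41 [-0.11  1.06  1.23  0.03  1.89  1.6 ] 0.0
60 pick 187 [0.12 1.09 1.15 0.19 1.93 1.74] 0.0
60 pick 364 [0.49 1.3  0.62 0.18 2.25 1.77] 0.0
```

```bash
cat >> plan.py <<'E'
d=np.pi/180
DR=(656.5,-26.8,.018)
def slot(u,v): # dryer-> world
    c,s=np.cos(DR[2]),np.sin(DR[2]); return DR[0]+c*u-s*v, DR[1]+s*u+c*v
def placepose(y,a,g,zo,dz=0,w=90*d+DR[2],u=-25):
    # TCP pose for brick centre at slot(u,y), grasp offset g (to cap), zo above brick mid plane
    rot=tool(w,(a-90)*d); x,yy=slot(u,y); h=np.array([np.cos(w),np.sin(w)])
    return tcp([x-h[0]*zo,yy-h[1]*zo,116+g+dz],rot),rot
def pickpose(x,y,w,a,g,zo,dz=0):
    rot=tool(w,a*d); return tcp([x+g*np.cos(w),y+g*np.sin(w),12+zo+dz],rot),rot
E
python3 - <<'E'
from plan import *
for a in(20,30,40,45):
    for y in(108,62,-62,-108):
        for dz in(0,60):
            P,rot=placepose(y,a,18,8,dz); q,e=ik(P,rot,[-.6,.6,1.3,1.3,1,.3],OFF); print(a,y,dz,P.round(0),q.round(2),round(e,3))
    for (x,y,w) in [(422,-114,-.02),(411,41,-.14),(412,187,-.09),(418,364,.33)]:
        P,rot=pickpose(x,y,w,a,18,8); q,e=ik(P,rot,Q0,OFF); print(a,'pick',y,q.round(2),round(e,3))
E
```

```text
20 108 0 [630.  77. 132.] [-0.46  0.94  1.33  1.    1.68 -0.81] 0.0
20 108 60 [630.  77. 192.] [-0.46  0.86  1.31  1.01  1.74 -0.73] 0.0
20 62 0 [630.  31. 132.] [-0.52  0.96  1.26  0.96  1.74 -0.81] 0.0
20 62 60 [630.  31. 192.] [-0.52  0.88  1.25  0.98  1.8  -0.73] 0.0
20 -62 0 [633. -93. 132.] [-0.66  1.06  1.03  0.89  1.92 -0.77] 0.0
20 -62 60 [633. -93. 192.] [-0.66  0.98  1.01  0.92  1.98 -0.69] 0.0
20 -108 0 [ 634. -139.  132.] [-0.7   1.11  0.92  0.88  1.99 -0.74] 0.0
20 -108 60 [ 634. -139.  192.] [-0.7   1.04  0.9   0.92  2.05 -0.66] 0.0
20 pick -114 [-0.35  0.68  1.67 -0.12  1.14  1.31] 0.0
20 pick 41 [-0.1   0.64  1.74  0.02  1.11  1.6 ] 0.0
20 pick 187 [0.18 0.68 1.65 0.1  1.15 1.78] 0.0
20 pick 364 [0.53 0.83 1.31 0.07 1.35 1.74] 0.0
30 108 0 [630.  77. 132.] [-0.43  0.86  1.34  0.9   1.58 -0.75] 0.0
30 108 60 [630.  77. 192.] [-0.43  0.78  1.31  0.9   1.64 -0.67] 0.0
30 62 0 [630.  31. 132.] [-0.49  0.88  1.29  0.86  1.64 -0.76] 0.0
30 62 60 [630.  31. 192.] [-0.49  0.81  1.25  0.87  1.71 -0.68] 0.0
30 -62 0 [633. -93. 132.] [-0.63  0.97  1.07  0.79  1.81 -0.75] 0.0
30
[... 1231 characters left out ...]
-0.63] 0.0
45 108 60 [630.  76. 190.] [-0.35  0.68  1.3   0.72  1.52 -0.55] 0.0
45 62 0 [630.  30. 130.] [-0.42  0.77  1.31  0.7   1.49 -0.66] 0.0
45 62 60 [630.  30. 190.] [-0.42  0.7   1.26  0.7   1.58 -0.58] 0.0
45 -62 0 [633. -94. 130.] [-0.58  0.85  1.13  0.63  1.65 -0.71] 0.0
45 -62 60 [633. -94. 190.] [-0.58  0.8   1.08  0.64  1.74 -0.64] 0.0
45 -108 0 [ 634. -140.  130.] [-0.63  0.9   1.04  0.61  1.72 -0.72] 0.0
45 -108 60 [ 634. -140.  190.] [-0.63  0.84  0.99  0.62  1.81 -0.65] 0.0
45 pick -114 [-0.29  0.94  1.32 -0.19  1.65  1.36] 0.0
45 pick 41 [-0.11  0.91  1.4   0.02  1.62  1.6 ] 0.0
45 pick 187 [0.13 0.94 1.32 0.16 1.65 1.74] 0.0
45 pick 364 [0.5  1.12 0.88 0.13 1.92 1.74] 0.0
```

```bash
cat >> plan.py <<'E'
def delta(o,P,rot):
    s=(P-o[0])/30; r=(rot*o[1].inv()).as_rotvec()/d/8
    return s.round(2).tolist(),r.round(2).tolist()
def cur():
    from plant import get_obs
    o=get_obs(); return np.array(o['tool_pos']),R.from_euler('xyz',o['tcp_rot'])
def show(o,wps):
    for n,(P,rot) in wps: print(n,P.round(0),*delta(o,P,rot)); o=(P,rot)
A,G,ZO=30,18,12
def bricksteps(b,y,o=None):
    o=o or cur(); pk=pickpose(*b,A,G,ZO); x,yy=slot(-25,y)
    w=90*d+DR[2]
    mid=(np.array([500,min(yy,20)-60,260.]),tool(w,A*d))
    show(o,[('hover',pickpose(*b,A,G,ZO,70)),('pick',pk),('lift',pickpose(*b,A,G,ZO,200)),('mid',mid),('over',placepose(y,A,G,ZO,60)),('near',placepose(y,A,G,ZO,8)),('place',placepose(y,A,G,ZO,0))])
E
cat > see.py <<'E'
from h import *
def brick(p0,known=None):
    vs=[]
    for n,c,t in masks('brick1'):
        D=np.hypot(*(onz(c,t['at'],12)[:2]-p0[:2]))
        if D<60: vs.append((D,n,c,t['mask'].astype(float)))
    vs.sort(key=lambda v:v[0]); use=[]
    for n in('top','side'):
        k=[v for v in vs if v[1]==n][:1]; use+=[(v[2],v[3]) for v in k]
    r=[fit([u],BRICK,p0) for u in use]
    print('sep',[(x[0].round(2),round(x[1],2)) for x in r]); f=fit(use,BRICK,p0); print('both',f[0].round(3),round(f[1],3)); return f[0]
E
python3 - <<'E'
from see import *
b=brick((422,-114,-.014))
from plan import *
bricksteps((422,-114.3,-.015),108)
E
```

```text
sep [(array([ 4.2074e+02, -1.0850e+02, -1.0000e-02]), np.float64(0.1))]
both [ 4.20738e+02 -1.08496e+02 -1.00000e-02] 0.097
hover [ 437. -115.   90.] [-0.27, -0.52, -4.43] [0.05, -1.23, -0.03]
pick [ 437. -115.   20.] [0.0, 0.0, -2.33] [0.0, 0.0, 0.0]
lift [ 437. -115.  220.] [0.0, 0.0, 6.67] [0.0, 0.0, 0.0]
mid [500. -40. 260.] [2.08, 2.48, 1.34] [0.0, -0.0, 11.49]
over [630.  73. 192.] [4.32, 3.77, -2.28] [11.25, 0.2, -0.0]
near [630.  73. 140.] [0.0, 0.0, -1.73] [0.0, 0.0, 0.0]
place [630.  73. 132.] [0.0, 0.0, -0.27] [0.0, 0.0, 0.0]
```

>>> play_rows:
  rows:
    - [[-0.09, -0.15, -0.9], [0.02, -0.4, -0.01]]
    - [[-0.09, -0.15, -0.9], [0.02, -0.4, -0.01]]
    - [[-0.09, -0.15, -0.9], [0, -0.43, -0.01]]
    - [[0, -0.05, -0.9], [0, 0, 0]]
    - [[0, 0, -0.83], [0, 0, 0]]
    - [[0, 0, -0.8], [0, 0, 0]]
    - [[0, 0, -0.8], [0, 0, 0]]
    - [[0, 0, -0.4], [0, 0, 0]]
    - [[0, 0, -0.28], [0, 0, 0]]
    - [[0, 0, 0], [0, 0, 0]]
    - [[0, 0, 0], [0, 0, 0]]

```text
time: 14.3
tool_pos: [438.2, -113.9, 20.8]
tcp_rot: [3.14, 0.525, -0.016]
contact_force: [0.5, -0.3, -0.5]
grip_width: 91.3
finger_force: 0.0
```

>>> play_rows:
  rows:
    - [[0, 0, 0], [0, 0, 0]]
    - [[0, 0, 0], [0, 0, 0]]
    - [[0, 0, 0], [0, 0, 0]]
    - [[0, 0, 0], [0, 0, 0]]
    - [[0, 0, 0], [0, 0, 0]]
    - [[0, 0, 0], [0, 0, 0]]
  hand: -1

```text
time: 15.05
tool_pos: [437.8, -113.7, 20.3]
tcp_rot: [3.14, 0.526, -0.016]
contact_force: [0.8, 0.5, 1.1]
grip_width: 55.2
finger_force: 30.0
```

>>> play_rows:
  rows:
    - [[0, 0, 0.4], [0, 0, 0]]
    - [[0, 0, 0.9], [0, 0, 0]]
    - [[0, 0, 1], [0, 0, 0]]
    - [[0, 0, 1], [0, 0, 0]]
    - [[0, 0, 1], [0, 0, 0]]
    - [[0, 0, 1], [0, 0, 0]]
    - [[0, 0, 0.9], [0, 0, 0]]
    - [[0, 0, 0.4], [0, 0, 0]]
    - [[0, 0, 0], [0, 0, 0]]

```text
time: 16.18
tool_pos: [437.9, -113.7, 218.7]
tcp_rot: [3.14, 0.525, -0.016]
contact_force: [-0.0, -0.1, -0.6]
grip_width: 0.4
finger_force: 0.0
```

```bash
python3 - <<'E'
from h import *
S=capture('side');T=capture('top');save(S,'s1')
f=cv2.cvtColor(S['frame'],cv2.COLOR_RGB2BGR)[110:260,200:400]
cv2.imwrite('pics/l1.png',cv2.resize(f,(800,600),interpolation=3))
E
```

```text
(no output)
```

View pics/l1.png

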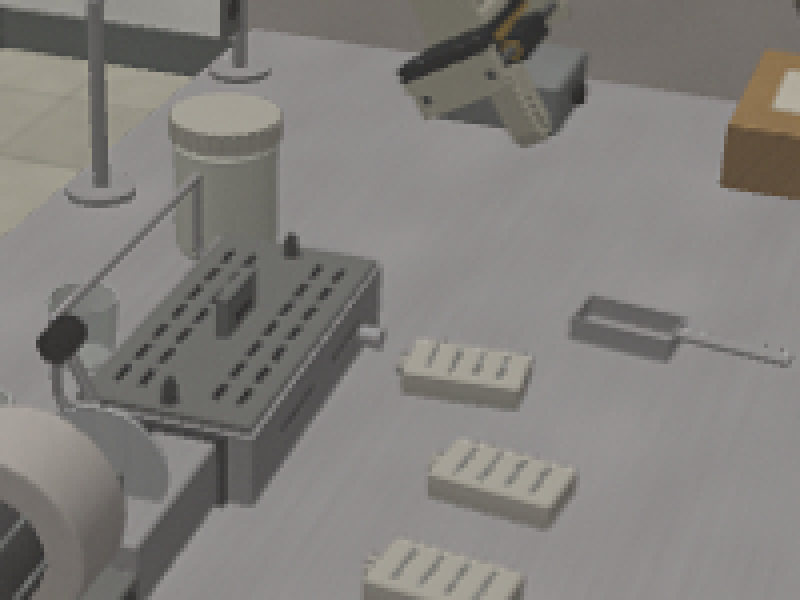

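```bash
python3 - <<'E'
from see import *
b=brick((422,-114,-.014))
T=capture('top');S=capture('side')
a=cv2.cvtColor(T['frame'],cv2.COLOR_RGB2BGR)[215:275,325:385];c=cv2.cvtColor(S['frame'],cv2.COLOR_RGB2BGR)[185:225,300:360]
cv2.imwrite('pics/b4.png',np.hstack([cv2.resize(a,(400,400),interpolation=3),cv2.resize(c,(400,267),interpolation=3)[:267].repeat(1,0) if 0 else cv2.copyMakeBorder(cv2.resize(c,(400,267),interpolation=3),0,133,0,0,0)]))
E
```

```text
sep []Traceback (most recent call last):
  File "<stdin>", line 2, in <module>
  File "see.py", line 11, in brick
    print('sep',[(x[0].round(2),round(x[1],2)) for x in r]); f=fit(use,BRICK,p0); print('both',f[0].round(3),round(f[1],3)); return f[0]
                                                               ~~~^^^^^^^^^^^^^^
  File "h.py", line 43, in fit
    r=minimize(cost,v0,method='Nelder-Mead',options=dict(initial_simplex=v0+np.array([[0,0,0],[12,0,0],[0,12,0],[0,0,15]]),xatol=.2,fatol=1e-4))
    res = _minimize_neldermead(fun, x0, args, callback, bounds=bounds,
                               **options)
    fsim[k] = func(sim[k])
              ~~~~^^^^^^^^
    fx = function(np.copy(x), *(wrapper_args + args))
  File "h.py", line 41, in cost
    return e/len(views)
           ~^~~~~~~~~~~
ZeroDivisionError: division by zero
```

```bash
python3 - <<'E'
from see import *
for n in('top','side'):
    c=capture(n)
    for t in pinpoint('brick1',n): print(n,round(t['p'],2),np.round(t['at'],1),onz(c,t['at'],12)[:2].round(0))
b=brick((485,-115,0))
E
```

```text
top 0.92 [247.1 303.1] [410.  40.]
top 0.88 [290.4 221.8] [280. 277.]
top 0.86 [201.2 165.7] [541. 456.]
top 0.8 [245.  253.5] [414. 187.]
top 0.73 [243.8 196. ] [415. 359.]
top 0.41 [123.2 265.6] [791. 160.]
side 0.96 [204.3 315.5] [484. -98.]
side 0.96 [310.4 223.5] [540. 475.]
side 0.93 [228.2 327.5] [408.  29.]
side 0.91 [283.1 345.9] [293. 266.]
side 0.75 [255.9 312.2] [409. 183.]
sep [(array([ 4.8343e+02, -1.0604e+02,  5.0000e-02]), np.float64(0.11))]
both [ 4.83427e+02 -1.06040e+02  5.10000e-02] 0.106
```

```bash
python3 - <<'E'
from plan import *
bricksteps((411.5,40.,-.143),108)
E
```

```text
hover [427.  38.  90.] [-0.36, 5.05, -4.28] [0.0, -0.02, -0.92]
pick [427.  38.  20.] [0.0, 0.0, -2.33] [0.0, 0.0, 0.0]
lift [427.  38. 220.] [0.0, 0.0, 6.67] [0.0, 0.0, 0.0]
mid [500. -40. 260.] [2.44, -2.59, 1.34] [0.0, -0.0, 12.4]
over [630.  73. 192.] [4.32, 3.77, -2.28] [11.25, 0.2, -0.0]
near [630.  73. 140.] [0.0, 0.0, -1.73] [0.0, 0.0, 0.0]
place [630.  73. 132.] [0.0, 0.0, -0.27] [0.0, 0.0, 0.0]
```

>>> play_rows:
  rows:
    - [[-0.06, 0.85, -0.3], [0, 0, -0.2]]
    - [[-0.06, 0.9, -0.4], [0, 0, -0.2]]
    - [[-0.06, 0.9, -0.7], [0, 0, -0.2]]
    - [[-0.06, 0.9, -0.9], [0, 0, -0.2]]
    - [[-0.06, 0.8, -1], [0, 0, -0.12]]
    - [[-0.06, 0.7, -0.98], [0, 0, 0]]
    - [[0, 0, 0], [0, 0, 0]]
  hand: 1

```text
time: 17.75
tool_pos: [425.6, 38.6, 88.8]
tcp_rot: [3.14, 0.531, -0.142]
contact_force: [0.4, -0.9, -0.5]
grip_width: 65.5
finger_force: 0.0
```

```bash
python3 - <<'E'
from see import *
brick((411,40,-.14)); brick((483,-110,0))
from plan import *
print(cur()[0])
E
```

```text
sep [(array([ 4.1017e+02,  4.3630e+01, -1.1000e-01]), np.float64(0.09))]
both [ 4.10168e+02  4.36280e+01 -1.09000e-01] 0.094
sep [(array([ 4.8373e+02, -1.1456e+02,  3.0000e-02]), np.float64(0.36)), (array([ 4.8164e+02, -1.0514e+02,  6.0000e-02]), np.float64(0.48))]
both [ 4.82671e+02 -1.09787e+02  4.30000e-02] 0.425
[427.43346352  37.2608337   90.47534064]
```

>>> play_rows:
  rows:
    - [[0, 0, 0], [0, 0, 0]]
    - [[0, 0, 0], [0, 0, 0]]
    - [[0, 0, -0.6], [0, 0, 0]]
    - [[0, 0, -0.8], [0, 0, 0]]
    - [[0, 0, -0.6], [0, 0, 0]]
    - [[0, 0, -0.34], [0, 0, 0]]
    - [[0, 0, 0], [0, 0, 0]]

```text
time: 19.02
tool_pos: [426.7, 37.8, 19.3]
tcp_rot: [3.14, 0.528, -0.144]
contact_force: [0.6, -0.6, 0.8]
grip_width: 91.8
finger_force: 0.0
```

>>> play_rows:
  rows:
    - [[0, 0, 0], [0, 0, 0]]
    - [[0, 0, 0], [0, 0, 0]]
    - [[0, 0, 0], [0, 0, 0]]
    - [[0, 0, 0], [0, 0, 0]]
    - [[0, 0, 0], [0, 0, 0]]
    - [[0, 0, 0], [0, 0, 0]]
  hand: -1

```text
time: 19.77
tool_pos: [427.1, 37.8, 19.8]
tcp_rot: [3.141, 0.526, -0.144]
contact_force: [-0.2, 0.1, 3.0]
grip_width: 56.0
finger_force: 30.0
```

>>> play_rows:
  rows:
    - [[0, 0, 0], [0, 0, 0]]
    - [[0, 0, 0.2], [0, 0, 0]]
    - [[0, 0, 0.2], [0, 0, 0]]
    - [[0, 0, 0], [0, 0, 0]]

```text
time: 20.27
tool_pos: [427.3, 37.7, 32.0]
tcp_rot: [3.14, 0.525, -0.144]
contact_force: [0.2, -1.1, -1.5]
grip_width: 55.8
finger_force: 30.0
```

```bash
python3 - <<'E'
from h import *
S=capture('side')
f=cv2.cvtColor(S['frame'],cv2.COLOR_RGB2BGR)[190:250,285:365]
cv2.imwrite('pics/l2.png',cv2.resize(f,(640,480),interpolation=3))
E
```

```text
(no output)
```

View pics/l2.png

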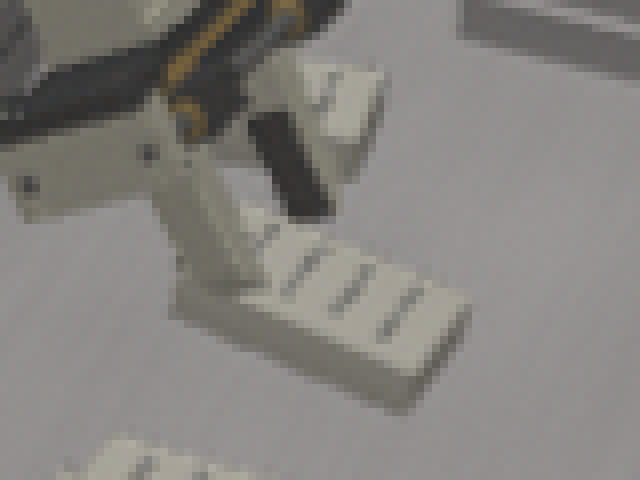

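```bash
python3 - <<'E'
from h import *
from plan import cur
S=capture('side');P,rot=cur()
def crop(q): return ((q[:,::-1]-[285,190]+.5)*8).round(0).tolist()
print('tips',crop(proj(S,[P+rot.apply([0,s*28,14]) for s in(1,-1)])),'outer',crop(proj(S,[P+rot.apply([0,s*47,14]) for s in(1,-1)])))
b=(411.5,40,-.143)
for z in(0,12): print(z,crop(proj(S,world(BRICK[0],b,z))), )
for n,c,t in masks('brick1',('side',)):
    if np.hypot(*(onz(c,t['at'],12)[:2]-[411,40]))<60:
        m=t['mask'].astype(float)
        for z in(0,12): print(z,fit([(c,m)],BRICK,b,z))
E
```

```text
tips [[337.0, 265.0], [276.0, 334.0]] outer [[357.0, 243.0], [255.0, 359.0]]
0 [[477.0, 348.0], [482.0, 295.0], [415.0, 425.0], [421.0, 371.0], [238.0, 277.0], [242.0, 225.0], [171.0, 350.0], [174.0, 297.0]]
12 [[480.0, 322.0], [485.0, 268.0], [418.0, 398.0], [423.0, 343.0], [240.0, 251.0], [244.0, 198.0], [173.0, 324.0], [176.0, 270.0]]
0 (array([ 4.11842421e+02,  3.24081542e+01, -3.25441572e-01]), np.float64(0.16587262944450265))
12 (array([ 4.06734448e+02,  5.07288609e+01, -2.94439427e-01]), np.float64(0.1788682970283918))
```

```bash
python3 - <<'E'
from h import *
from plan import *
S=capture('side');P=np.array([437.9,-113.7,218.7]);rot=R.from_euler('xyz',[3.14,.525,-.016])
for s in(-10,0,14): print(s,((proj(S,[P+rot.apply([0,0,s])])[:,::-1]-[200,110]+.5)*4).round(0))
P=np.array([656,-26.7,142.2]);rot=R.from_euler('xyz',[3.1414,0,1.5894])
print(cur()[0])
for s in(0,14): print('hov',s,((proj(S,[P+rot.apply([0,y,s]) for y in(-6,6)])[:,::-1]-[200,130]+.5)*2.667+[400,0]).round(0).tolist())
E
python3 - <<'E'
import cv2
im=cv2.imread('pics/l1.png')[0:200,360:620];im2=cv2.imread('pics/hov_side.png')[125:190,225:300]
import numpy as np
cv2.imwrite('pics/tip.png',np.hstack([cv2.resize(im,(400,308)),cv2.resize(im2,(355,308),interpolation=3)]))
E
```

```text
-10 [[537. 137.]]
0 [[542. 148.]]
14 [[550. 164.]]
[426.93582393  37.79859798  31.5222949 ]
hov 0 [[563.0, 104.0], [553.0, 103.0]]
hov 14 [[563.0, 115.0], [553.0, 113.0]]
```

View pics/tip.png

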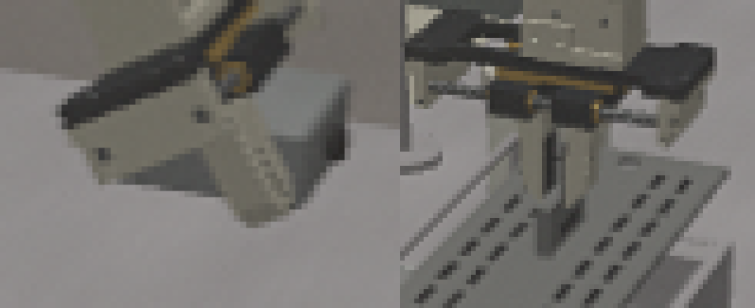

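The image shows the fingertips near the TCP itself, not 14 mm ahead of it, so the grip on the brick was too shallow. I'll set it down, open, and feel my way deeper.

>>> play_rows:
  rows:
    - [[0, 0, -0.2], [0, 0, 0]]
    - [[0, 0, -0.2], [0, 0, 0]]
    - [[0, 0, 0], [0, 0, 0]]

```text
time: 20.9
tool_pos: [426.9, 37.8, 19.7]
tcp_rot: [3.14, 0.527, -0.144]
contact_force: [0.9, -0.3, 4.7]
grip_width: 56.5
finger_force: 30.0
```

>>> play_rows:
  rows:
    - [[0, 0, 0], [0, 0, 0]]
    - [[0, 0, 0], [0, 0, 0]]
    - [[0, 0, 0], [0, 0, 0]]
    - [[0, 0, 0], [0, 0, 0]]
    - [[0, 0, 0], [0, 0, 0]]
    - [[0, 0, 0], [0, 0, 0]]
  hand: 1

```text
time: 21.65
tool_pos: [426.9, 37.8, 19.6]
tcp_rot: [3.14, 0.527, -0.144]
contact_force: [-0.2, 0.8, 0.2]
grip_width: 91.9
finger_force: 0.0
```

>>> play_rows:
  rows:
    - [[0, 0, -0.1], [0, 0, 0]]
    - [[0, 0, -0.1], [0, 0, 0]]
    - [[0, 0, -0.05], [0, 0, 0]]
    - [[0, 0, 0], [0, 0, 0]]

```text
time: 22.15
tool_pos: [426.9, 37.8, 12.0]
tcp_rot: [3.14, 0.527, -0.144]
contact_force: [0.1, -0.2, 0.7]
grip_width: 91.6
finger_force: 0.0
```

```bash
python3 - <<'E'
from see import *
S=capture('side')
f=cv2.cvtColor(S['frame'],cv2.COLOR_RGB2BGR)[190:250,285:365]
cv2.imwrite('pics/l3.png',cv2.resize(f,(640,480),interpolation=3))
brick((411,40,-.14))
E
```

```text
sep [(array([ 4.0899e+02,  4.3560e+01, -1.2000e-01]), np.float64(0.21))]
both [ 4.08986e+02  4.35580e+01 -1.20000e-01] 0.207
```

View pics/l3.png

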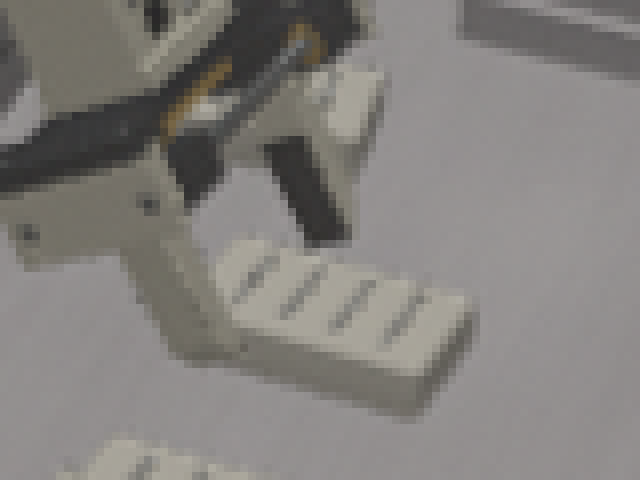

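>>> play_rows:
  rows:
    - [[0, 0, -0.1], [0, 0, 0]]
    - [[0, 0, -0.1], [0, 0, 0]]
    - [[0, 0, -0.07], [0, 0, 0]]
    - [[0, 0, 0], [0, 0, 0]]

```text
time: 22.9
tool_pos: [426.8, 37.8, 3.8]
tcp_rot: [3.14, 0.527, -0.144]
contact_force: [0.2, -0.5, 0.4]
grip_width: 92.1
finger_force: 0.0
```

>>> play_rows:
  rows:
    - [[0, 0, 0], [0, 0, 0]]
    - [[0, 0, 0], [0, 0, 0]]
    - [[0, 0, 0], [0, 0, 0]]
    - [[0, 0, 0], [0, 0, 0]]
    - [[0, 0, 0], [0, 0, 0]]
    - [[0, 0, 0], [0, 0, 0]]
  hand: -1

```text
time: 23.65
tool_pos: [427.0, 37.8, 4.1]
tcp_rot: [3.141, 0.526, -0.144]
contact_force: [-0.2, -0.1, 0.6]
grip_width: 59.9
finger_force: 29.8
```

>>> play_rows:
  rows:
    - [[0, 0, 0.4], [0, 0, 0]]
    - [[0, 0, 0.8], [0, 0, 0]]
    - [[0, 0, 1], [0, 0, 0]]
    - [[0, 0, 1], [0, 0, 0]]
    - [[0, 0, 1], [0, 0, 0]]
    - [[0, 0, 0], [0, 0, 0]]

```text
time: 24.4
tool_pos: [428.2, 37.7, 132.0]
tcp_rot: [3.141, 0.521, -0.144]
contact_force: [0.5, -0.8, -1.0]
grip_width: 59.5
finger_force: 29.8
```

```bash
python3 - <<'E'
from see import *
S=capture('side')
f=cv2.cvtColor(S['frame'],cv2.COLOR_RGB2BGR)[140:250,260:400]
cv2.imwrite('pics/l4.png',cv2.resize(f,(700,550),interpolation=3))
E
```

```text
(no output)
```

View pics/l4.png

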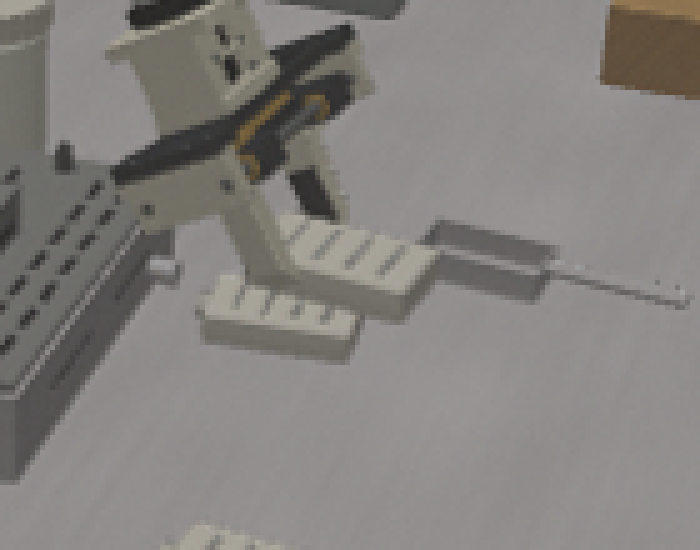

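```bash
cat >> plan.py <<'E'
GX,GZ=16.,-8.   # TCP in brick frame
def pickT(x,y,w,dz=0): return np.array([x+GX*np.cos(w),y+GX*np.sin(w),12+GZ+dz]),tool(w,A*d)
def placeT(y,dz=0,u=-25,gx=None,gz=None,back=0):
    gx=GX if gx is None else gx; gz=GZ if gz is None else gz
    w=90*d+DR[2];rot=tool(w,(A-90)*d);x,yy=slot(u,y);h=np.array([np.cos(w),np.sin(w)])
    return np.array([x-h[0]*gz,yy-h[1]*gz,116+gx+dz])-back*rot.apply([0,0,1]),rot
def carry(y,o=None,**k):
    o=o or cur(); w=90*d+DR[2]; x,yy=slot(-25,y)
    up=(np.array([o[0][0],o[0][1],230.]),o[1]); mid=(np.array([500,yy-60,260.]),tool(w,A*d))
    W=[('up',up),('mid',mid),('over',placeT(y,60,**k)),('near',placeT(y,5,**k)),('place',placeT(y,0,**k)),('back',placeT(y,0,back=70,**k))]
    q=[-.1,.65,1.3,0,1.2,1.4]
    for n,(P,r) in W: q,e=ik(P,r,q,OFF); print(n,q.round(2),round(e,3))
    show(o,W)
E
python3 -c "
from plan import *
carry(108)"
```

```text
up [-0.11  0.48  1.4   0.02  1.78  1.61] 0.0
mid [ 0.21  0.35  1.52 -0.52  1.4   0.31] 0.0
over [-0.41  0.77  1.32  0.91  1.63 -0.66] 0.0
near [-0.41  0.84  1.35  0.91  1.57 -0.74] 0.0
place [-0.41  0.85  1.35  0.91  1.56 -0.75] 0.0
back [-0.49  0.84  1.26  0.87  1.68 -0.71] 0.0
up [427.  38. 230.] [0.0, 0.0, 3.31] [0.0, 0.0, 0.0]
mid [500.  21. 260.] [2.42, -0.57, 1.0] [0.01, 0.0, 12.41]
over [629.  89. 192.] [4.31, 2.27, -2.27] [11.25, 0.2, -0.0]
near [629.  89. 137.] [0.0, 0.0, -1.83] [0.0, 0.0, 0.0]
place [629.  89. 132.] [0.0, 0.0, -0.17] [0.0, 0.0, 0.0]
back [631.  28. 167.] [0.04, -2.02, 1.17] [0.0, 0.0, 0.0]
```

>>> play_rows:
  rows:
    - [[0, 0, 0.9], [0, 0, 0]]
    - [[0, 0, 0.9], [0, 0, 0.41]]
    - [[0, 0, 0.9], [0, 0, 1]]
    - [[0.2, 0, 0.61], [0, 0, 1]]
    - [[0.3, -0.08, 0.2], [0, 0, 1]]
    - [[0.3, -0.08, 0.2], [0, 0, 1]]
    - [[0.3, -0.08, 0.2], [0, 0, 1]]
    - [[0.3, -0.08, 0.2], [0, 0, 1]]
    - [[0.3, -0.08, 0.2], [0, 0, 1]]
    - [[0.3, -0.08, 0], [0, 0, 1]]
    - [[0.3, -0.08, 0], [0, 0, 1]]
    - [[0.12, 0, 0], [0, 0, 1]]

```text
time: 25.95
tool_pos: [499.5, 21.0, 257.6]
tcp_rot: [-3.139, 0.527, 1.316]
contact_force: [0.1, 0.1, -0.0]
grip_width: 59.7
finger_force: 29.8
```

>>> play_rows:
  rows:
    - [[0, 0, 0], [0, 0, 1]]
    - [[0, 0, 0], [0, 0, 1]]
    - [[0.1, 0, 0], [0, 0, 1]]
    - [[0.1, 0.1, 0], [0.25, 0, 0]]
    - [[0.4, 0.2, 0], [1, 0.02, 0]]
    - [[0.4, 0.2, 0], [1, 0.02, 0]]
    - [[0.4, 0.2, 0], [1, 0.02, 0]]
    - [[0.4, 0.2, 0], [1, 0.02, 0]]
    - [[0.4, 0.2, 0], [1, 0.02, 0]]
    - [[0.4, 0.2, 0], [1, 0.02, 0]]
    - [[0.4, 0.2, 0], [1, 0.02, 0]]
    - [[0.4, 0.2, 0], [1, 0.02, 0]]

```text
time: 27.45
tool_pos: [602.8, 71.2, 259.4]
tcp_rot: [2.986, -0.623, 1.734]
contact_force: [-0.2, 0.3, -1.4]
grip_width: 59.8
finger_force: 29.8
```

>>> play_rows:
  rows:
    - [[0.4, 0.2, -0.4], [1, 0.02, 0]]
    - [[0.4, 0.2, -0.6], [1, 0.02, 0]]
    - [[0.3, 0.2, -0.6], [1, 0.02, 0]]
    - [[0, 0, -0.6], [0, 0, 0]]
    - [[0, 0, 0], [0, 0, 0]]
    - [[0, 0, 0], [0, 0, 0]]

```text
time: 28.2
tool_pos: [635.0, 90.2, 195.1]
tcp_rot: [2.868, -1.026, 1.826]
contact_force: [0.3, -0.1, -1.2]
grip_width: 60.0
finger_force: 29.8
```

```bash
python3 -c "
from plan import *
show(cur(),[('over',placeT(108,60)),('near',placeT(108,5))])
from plant import get_obs;o=get_obs();print(o['joint_positions'].round(2),o['grip_width'],o['tool_pos'].round(1))"
```

```text
over [629.  89. 192.] [-0.19, -0.05, -0.1] [0.01, 1.01, -0.01]
near [629.  89. 137.] [0.0, 0.0, -1.83] [0.0, 0.0, 0.0]
[-0.42  0.74  1.38  0.95  1.57 -0.81] 60.01001836975165 [635.   90.2 195.1]
```

>>> play_rows:
  rows:
    - [[-0.19, -0.05, -0.1], [0, 0.5, 0]]
    - [[0, 0, -0.5], [0, 0.5, 0]]
    - [[0, 0, -0.6], [0, 0, 0]]
    - [[0, 0, -0.5], [0, 0, 0]]
    - [[0, 0, -0.23], [0, 0, 0]]
    - [[0, 0, 0], [0, 0, 0]]
    - [[0, 0, 0], [0, 0, 0]]

```text
time: 29.08
tool_pos: [629.1, 88.4, 135.9]
tcp_rot: [-3.14, -1.047, 1.588]
contact_force: [-0.2, -0.4, -1.0]
grip_width: 59.9
finger_force: 29.8
```

```bash
cat > chk.py <<'E'
from h import *
import sys
def stand(u,y,dz,names=('side','top')):
    # fit standing brick mask: returns x,y for base height 66+dz
    from plan import slot,DR
    x,yy=slot(u,y); SB=[box(24,60,0,100),box(18,18,100,108)]
    for n in names:
        c=capture(n); best=None
        for t in trace('brick1',n):
            r=render(c,SB,(x,yy,np.pi/2+DR[2]),66+dz); m=t['mask'].astype(float)
            i=np.minimum(r,m).sum()/np.maximum(r,m).sum()
            if best is None or i>best[0]: best=(i,m)
        print(n,'iou',round(best[0],2), [ (zz,round(np.minimum(r:=render(c,SB,(x,yy,np.pi/2+DR[2]),66+zz),best[1]).sum()/np.maximum(r,best[1]).sum(),3)) for zz in(-10,-5,0,5,10,15)])
        f=fit([(c,best[1])],SB,(x,yy,np.pi/2+DR[2]),66+dz); print('  fit',f[0].round(3),round(f[1],3),'target',round(x),round(yy))
E
python3 - <<'E'
from chk import *
stand(-25,108,5)
from plan import *
show(cur(),[('place',placeT(108,0))])
S=capture('side');f=cv2.cvtColor(S['frame'],cv2.COLOR_RGB2BGR)[110:260,180:360]
cv2.imwrite('pics/p1.png',cv2.resize(f,(720,600),interpolation=3))
E
```

```text
side iou 0.85 [(-10, np.float64(0.782)), (-5, np.float64(0.841)), (0, np.float64(0.865)), (5, np.float64(0.85)), (10, np.float64(0.792)), (15, np.float64(0.73))]
  fit [627.121  84.928   1.714] 0.13 target 630 81
top iou 0.75 [(-10, np.float64(0.73)), (-5, np.float64(0.739)), (0, np.float64(0.746)), (5, np.float64(0.747)), (10, np.float64(0.741)), (15, np.float64(0.741))]
  fit [630.017  80.443   1.594] 0.247 target 630 81
place [629.  89. 132.] [0.01, 0.01, -0.13] [0.0, -0.01, -0.0]
```

View pics/p1.png

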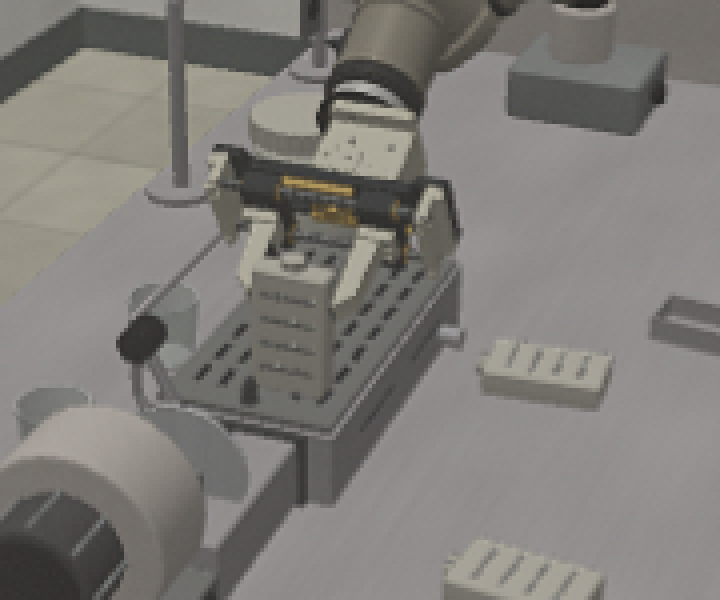

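>>> play_rows:
  rows:
    - [[0, 0, -0.07], [0, 0, 0]]
    - [[0, 0, -0.05], [0, 0, 0]]
    - [[0, 0, 0], [0, 0, 0]]
    - [[0, 0, 0], [0, 0, 0]]

```text
time: 29.82
tool_pos: [629.0, 88.6, 133.0]
tcp_rot: [-3.14, -1.049, 1.588]
contact_force: [-1.1, -1.1, 4.9]
grip_width: 60.0
finger_force: 29.8
```

>>> play_rows:
  rows:
    - [[0, 0, 0], [0, 0, 0]]
    - [[0, 0, 0], [0, 0, 0]]
    - [[0, 0, 0], [0, 0, 0]]
    - [[0, 0, 0], [0, 0, 0]]
    - [[0, -0.4, 0.23], [0, 0, 0]]
    - [[0.01, -0.6, 0.35], [0, 0, 0]]
    - [[0.01, -0.6, 0.35], [0, 0, 0]]
    - [[0.01, -0.6, 0.6], [0, 0, 0]]
    - [[0, -0.4, 0.8], [0, 0, 0]]
    - [[0, -0.4, 0.8], [0, 0, 0]]
  hand: 0.7

```text
time: 31.08
tool_pos: [629.8, -3.5, 227.1]
tcp_rot: [-3.139, -1.047, 1.586]
contact_force: [-0.5, -0.4, -0.4]
grip_width: 78.2
finger_force: 0.0
```

```bash
python3 - <<'E'
from see import *
from chk import stand
stand(-25,108,0)
brick((483,-110,0)); brick((412,187,-.09))
from plan import *
b=(483.5,-113,.0)
show(cur(),[('hover',pickT(*b,70)),('pick',pickT(*b))])
print(ik(*pickT(*b),Q0,OFF))
E
```

```text
side iou 0.85 [(-10, np.float64(0.789)), (-5, np.float64(0.844)), (0, np.float64(0.852)), (5, np.float64(0.809)), (10, np.float64(0.743)), (15, np.float64(0.684))]
  fit [631.737  80.751   1.949] 0.109 target 630 81
top iou 0.83 [(-10, np.float64(0.81)), (-5, np.float64(0.828)), (0, np.float64(0.832)), (5, np.float64(0.839)), (10, np.float64(0.824)), (15, np.float64(0.824))]
  fit [630.734  81.085   1.595] 0.148 target 630 81
sep [(array([ 4.8149e+02, -1.0279e+02,  1.0000e-01]), np.float64(0.1))]
both [ 4.81487e+02 -1.02790e+02  9.70000e-02] 0.097
sep [(array([ 4.1109e+02,  1.8853e+02, -7.0000e-02]), np.float64(0.13))]
both [ 4.11092e+02  1.88529e+02 -7.40000e-02] 0.127
hover [ 500. -113.   74.] [-4.34, -3.73, -5.04] [-8.77, 8.59, -8.74]
pick [ 500. -113.    4.] [0.0, 0.0, -2.33] [0.0, 0.0, 0.0]
(array([-0.28316434,  0.87526461,  1.32881452, -0.14128079,  1.44494938,
        1.34178331]), np.float64(3.04796685668407e-11))
```

```bash
python3 - <<'E'
from plan import *
b=(411.7,186.5,-.088)
w=90*d+DR[2]
show(cur(),[('mid',(np.array([500,60,260.]),tool(w,A*d))),('hover',pickT(*b,70)),('pick',pickT(*b))])
E
```

```text
mid [500.  60. 260.] [-4.32, 2.04, 1.16] [-11.25, -0.22, 0.01]
hover [428. 185.  74.] [-2.41, 4.17, -6.2] [-0.0, 0.0, -12.01]
pick [428. 185.   4.] [0.0, 0.0, -2.33] [0.0, 0.0, 0.0]
```

>>> play_rows:
  rows:
    - [[-0.2, 0, 0.5], [-0.9, -0.02, 0]]
    - [[-0.3, 0, 0.5], [-0.95, -0.02, 0]]
    - [[-0.4, 0, 0.16], [-0.95, -0.02, 0]]
    - [[-0.4, 0, 0], [-0.95, -0.02, 0]]
    - [[-0.4, 0.2, 0], [-0.95, -0.02, 0]]
    - [[-0.4, 0.2, 0], [-0.95, -0.02, 0]]
    - [[-0.4, 0.3, 0], [-0.95, -0.02, 0]]
    - [[-0.4, 0.3, 0], [-0.95, -0.02, 0]]
    - [[-0.4, 0.3, 0], [-0.95, -0.02, 0]]
    - [[-0.4, 0.3, 0], [-0.95, -0.02, 0]]
    - [[-0.4, 0.3, 0], [-0.95, -0.02, 0]]
    - [[-0.22, 0.14, 0], [-0.85, 0, 0]]
  hand: 1

```text
time: 33.17
tool_pos: [499.6, 60.7, 261.0]
tcp_rot: [3.14, 0.527, 1.591]
contact_force: [0.6, -0.0, 0.2]
grip_width: 91.8
finger_force: 0.0
```

>>> play_rows:
  rows:
    - [[-0.2, 0.35, -0.2], [0, 0, -1]]
    - [[-0.2, 0.35, -0.3], [0, 0, -1]]
    - [[-0.2, 0.35, -0.4], [0, 0, -1]]
    - [[-0.2, 0.35, -0.4], [0, 0, -1]]
    - [[-0.2, 0.35, -0.5], [0, 0, -1]]
    - [[-0.2, 0.35, -0.5], [0, 0, -1]]
    - [[-0.2, 0.35, -0.5], [0, 0, -1]]
    - [[-0.2, 0.35, -0.6], [0, 0, -1]]
    - [[-0.2, 0.35, -0.6], [0, 0, -1]]
    - [[-0.2, 0.35, -0.6], [0, 0, -1]]
    - [[-0.2, 0.35, -0.6], [0, 0, -1]]
    - [[-0.21, 0.32, -1], [0, 0, -1.0]]

```text
time: 34.67
tool_pos: [428.4, 185.5, 74.2]
tcp_rot: [-3.141, 0.522, -0.09]
contact_force: [0.1, -1.0, -0.5]
grip_width: 91.4
finger_force: 0.0
```

>>> play_rows:
  rows:
    - [[0, 0, 0], [0, 0, 0]]
    - [[0, 0, 0], [0, 0, 0]]

```text
time: 34.92
tool_pos: [428.5, 184.8, 75.3]
tcp_rot: [-3.142, 0.523, -0.082]
contact_force: [-0.0, -0.3, 0.4]
grip_width: 92.2
finger_force: 0.0
```

```bash
python3 - <<'E'
from see import *
brick((412,187,-.09));brick((483,-110,0.05))
from plan import *
show(cur(),[('pick',pickT(411.7,186.5,-.088))])
E
```

```text
sep [(array([ 4.1147e+02,  1.8975e+02, -5.0000e-02]), np.float64(0.14))]
both [ 4.11468e+02  1.89746e+02 -5.10000e-02] 0.144
sep [(array([ 4.8402e+02, -1.1116e+02,  1.2000e-01]), np.float64(0.1)), (array([ 4.6818e+02, -1.0634e+02,  2.1000e-01]), np.float64(0.43))]
both [ 4.83051e+02 -1.09275e+02  7.60000e-02] 0.277
pick [428. 185.   4.] [-0.01, 0.01, -2.36] [0.0, 0.0, -0.02]
```

>>> play_rows:
  rows:
    - [[0, 0, -0.8], [0, 0, 0]]
    - [[0, 0, -0.8], [0, 0, 0]]
    - [[0, 0, -0.5], [0, 0, 0]]
    - [[0, 0, -0.26], [0, 0, 0]]
    - [[0, 0, 0], [0, 0, 0]]

```text
time: 35.95
tool_pos: [427.8, 184.8, 3.7]
tcp_rot: [3.141, 0.524, -0.085]
contact_force: [-0.0, -0.7, 0.3]
grip_width: 91.5
finger_force: 0.0
```

>>> play_rows:
  rows:
    - [[0, 0, 0], [0, 0, 0]]
    - [[0, 0, 0], [0, 0, 0]]
    - [[0, 0, 0], [0, 0, 0]]
    - [[0, 0, 0], [0, 0, 0]]
    - [[0, 0, 0], [0, 0, 0]]
    - [[0, 0, 0], [0, 0, 0]]
  hand: -1

```text
time: 36.7
tool_pos: [428.0, 184.8, 4.0]
tcp_rot: [3.141, 0.523, -0.085]
contact_force: [-0.0, 0.3, 3.5]
grip_width: 59.5
finger_force: 29.9
```

>>> play_rows:
  rows:
    - [[0, 0, 0.4], [0, 0, 0]]
    - [[0, 0, 0.8], [0, 0, 0]]
    - [[0, 0, 1], [0, 0, 0]]
    - [[0, 0, 1], [0, 0, 0]]
    - [[0, 0, 1], [0, 0, 0]]
    - [[0, 0, 1], [0, 0, 0]]
    - [[0, 0, 1], [0, 0, 0]]
    - [[0, 0, 0.9], [0, 0, 0]]
    - [[0, 0, 0.4], [0, 0, 0]]
    - [[0, 0, 0], [0, 0, 0]]

```text
time: 37.95
tool_pos: [428.0, 184.8, 229.1]
tcp_rot: [3.141, 0.523, -0.085]
contact_force: [-0.1, -0.2, -1.5]
grip_width: 59.5
finger_force: 29.9
```

```bash
python3 -c "
from plan import *
carry(62,gx=17)"
```

```text
up [0.16 0.53 1.32 0.12 1.8  1.81] 0.0
mid [ 0.12  0.33  1.56 -0.53  1.35  0.25] 0.0
over [-0.47  0.8   1.27  0.88  1.69 -0.67] 0.0
near [-0.47  0.87  1.3   0.87  1.63 -0.75] 0.0
place [-0.47  0.87  1.3   0.87  1.62 -0.75] 0.0
back [-0.55  0.87  1.19  0.84  1.75 -0.71] 0.0
up [428. 185. 230.] [0.0, 0.0, 0.03] [0.0, 0.0, 0.0]
mid [500. -25. 260.] [2.4, -7.0, 1.0] [-0.01, 0.01, 11.99]
over [630.  43. 193.] [4.34, 2.27, -2.23] [11.25, 0.2, -0.0]
near [630.  43. 138.] [0.0, 0.0, -1.83] [0.0, 0.0, 0.0]
place [630.  43. 133.] [0.0, 0.0, -0.17] [0.0, 0.0, 0.0]
back [631. -18. 168.] [0.04, -2.02, 1.17] [0.0, 0.0, 0.0]
```

>>> play_rows:
  rows:
    - [[0.2, -0.5, 0.1], [0, 0, 1]]
    - [[0.2, -0.6, 0.1], [0, 0, 1]]
    - [[0.2, -0.6, 0.1], [0, 0, 1]]
    - [[0.2, -0.6, 0.1], [0, 0, 1]]
    - [[0.2, -0.6, 0.1], [0, 0, 1]]
    - [[0.2, -0.6, 0.1], [0, 0, 1]]
    - [[0.2, -0.6, 0.1], [0, 0, 1]]
    - [[0.2, -0.6, 0.1], [0, 0, 1]]
    - [[0.2, -0.6, 0.1], [0, 0, 1]]
    - [[0.2, -0.6, 0.1], [0, 0, 1]]
    - [[0.2, -0.6, 0], [0, 0, 1]]
    - [[0.2, -0.5, 0], [0, 0, 1]]

```text
time: 39.45
tool_pos: [499.3, -25.6, 257.1]
tcp_rot: [-3.138, 0.524, 1.597]
contact_force: [-0.3, 0.1, -1.6]
grip_width: 59.2
finger_force: 29.9
```

>>> play_rows:
  rows:
    - [[0.3, 0.1, 0.1], [0.9, 0.02, 0]]
    - [[0.4, 0.2, 0], [0.95, 0.02, 0]]
    - [[0.4, 0.2, 0], [0.95, 0.02, 0]]
    - [[0.4, 0.2, 0], [0.95, 0.02, 0]]
    - [[0.4, 0.2, 0], [0.95, 0.02, 0]]
    - [[0.4, 0.2, 0], [0.95, 0.02, 0]]
    - [[0.4, 0.2, 0], [0.95, 0.02, 0]]
    - [[0.4, 0.2, 0], [0.95, 0.02, 0]]
    - [[0.4, 0.2, 0], [0.95, 0.02, 0]]
    - [[0.4, 0.2, 0], [0.95, 0.02, 0]]
    - [[0.3, 0.2, 0], [0.95, 0.02, 0]]
    - [[0.14, 0.17, 0], [0.85, 0, 0]]

```text
time: 40.95
tool_pos: [630.2, 42.6, 259.8]
tcp_rot: [-3.137, -1.052, 1.587]
contact_force: [-0.5, 0.1, -1.6]
grip_width: 59.6
finger_force: 29.9
```

>>> play_rows:
  rows:
    - [[0, 0, -0.5], [0, 0, 0]]
    - [[0, 0, -0.7], [0, 0, 0]]
    - [[0, 0, -0.6], [0, 0, 0]]
    - [[0, 0, 0], [0, 0, 0]]
    - [[0, 0, 0], [0, 0, 0]]

```text
time: 41.58
tool_pos: [630.3, 43.1, 208.4]
tcp_rot: [3.137, -1.047, 1.595]
contact_force: [-1.0, -0.3, -0.4]
grip_width: 59.9
finger_force: 29.9
```

```bash
python3 -c "
from plan import *
show(cur(),[('over',placeT(62,60,gx=17)),('near',placeT(62,4,gx=17))])"
```

```text
over [630.  43. 193.] [-0.0, -0.01, -0.51] [0.0, 0.01, -0.02]
near [630.  43. 137.] [0.0, 0.0, -1.87] [0.0, 0.0, 0.0]
```

>>> play_rows:
  rows:
    - [[0, 0, -0.6], [0, 0, 0]]
    - [[0, 0, -0.7], [0, 0, 0]]
    - [[0, 0, -0.6], [0, 0, 0]]
    - [[0, 0, -0.35], [0, 0, 0]]
    - [[0, 0, -0.13], [0, 0, 0]]
    - [[0, 0, -0.07], [0, 0, 0]]
    - [[0, 0, -0.06], [0, 0, 0]]
    - [[0, 0, 0], [0, 0, 0]]
    - [[0, 0, 0], [0, 0, 0]]

```text
time: 42.7
tool_pos: [630.2, 42.9, 132.7]
tcp_rot: [3.139, -1.047, 1.594]
contact_force: [-0.5, -0.4, -0.9]
grip_width: 59.7
finger_force: 29.9
```

>>> play_rows:
  rows:
    - [[0, 0, -0.05], [0, 0, 0]]
    - [[0, 0, 0], [0, 0, 0]]

```text
time: 42.95
tool_pos: [630.2, 42.9, 132.4]
tcp_rot: [3.137, -1.049, 1.596]
contact_force: [-2.0, -1.1, 4.9]
grip_width: 60.1
finger_force: 29.9
```

Contact. Release and retreat, then look at the next brick.

>>> play_rows:
  rows:
    - [[0, 0, 0], [0, 0, 0]]
    - [[0, 0, 0], [0, 0, 0]]
    - [[0, 0, 0], [0, 0, 0]]
    - [[0, 0, 0], [0, 0, 0]]
    - [[0, -0.4, 0.23], [0, 0, 0]]
    - [[0.01, -0.6, 0.35], [0, 0, 0]]
    - [[0.01, -0.6, 0.35], [0, 0, 0]]
    - [[0.01, -0.6, 0.6], [0, 0, 0]]
    - [[0, -0.4, 0.8], [0, 0, 0]]
    - [[0, -0.4, 0.8], [0, 0, 0]]
    - [[0, 0, 0.6], [0, 0, 0]]
  hand: 0.7

```text
time: 44.32
tool_pos: [631.1, -49.1, 244.4]
tcp_rot: [3.137, -1.046, 1.593]
contact_force: [-0.3, 0.4, 0.2]
grip_width: 77.8
finger_force: 0.0
```

```bash
python3 - <<'E'
from see import *
from chk import stand
stand(-25,62,0,('top',)); stand(-25,108,0,('top',))
brick((418,364,.33))
from plan import *
b=(418,363.5,.325);w=90*d+DR[2]
show(cur(),[('mid',(np.array([480,60,270.]),tool(w,A*d))),('hover',pickT(*b,70)),('pick',pickT(*b))])
E
```

```text
top iou 0.88 [(-10, np.float64(0.877)), (-5, np.float64(0.897)), (0, np.float64(0.879)), (5, np.float64(0.879)), (10, np.float64(0.864)), (15, np.float64(0.856))]
  fit [629.789  34.525   1.558] 0.095 target 630 35
top iou 0.73 [(-10, np.float64(0.702)), (-5, np.float64(0.721)), (0, np.float64(0.729)), (5, np.float64(0.736)), (10, np.float64(0.723)), (15, np.float64(0.723))]
  fit [633.504  80.565   1.527] 0.243 target 630 81
sep [(array([4.1907e+02, 3.6313e+02, 3.2000e-01]), np.float64(0.1)), (array([4.1731e+02, 3.6494e+02, 3.3000e-01]), np.float64(0.16))]
both [4.18402e+02 3.63862e+02 3.24000e-01] 0.132
mid [480.  60. 270.] [-5.02, 3.55, 0.93] [-11.26, -0.22, -0.01]
hover [433. 369.  74.] [-1.56, 10.29, -6.53] [-0.0, 0.0, -9.05]
pick [433. 369.   4.] [0.0, 0.0, -2.33] [0.0, 0.0, 0.0]
```

>>> play_rows:
  rows:
    - [[-0.3, 0, 0.5], [-0.9, -0.02, 0]]
    - [[-0.4, 0, 0.43], [-0.95, -0.02, 0]]
    - [[-0.5, 0, 0], [-0.95, -0.02, 0]]
    - [[-0.5, 0, 0], [-0.95, -0.02, 0]]
    - [[-0.5, 0.3, 0], [-0.95, -0.02, 0]]
    - [[-0.5, 0.4, 0], [-0.95, -0.02, 0]]
    - [[-0.5, 0.4, 0], [-0.95, -0.02, 0]]
    - [[-0.5, 0.5, 0], [-0.95, -0.02, 0]]
    - [[-0.5, 0.5, 0], [-0.95, -0.02, 0]]
    - [[-0.4, 0.5, 0], [-0.95, -0.02, 0]]
    - [[-0.3, 0.5, 0], [-0.95, -0.02, 0]]
    - [[-0.12, 0.45, 0], [-0.86, 0, 0]]
  hand: 1

```text
time: 46.22
tool_pos: [479.7, 60.4, 270.9]
tcp_rot: [-3.14, 0.529, 1.595]
contact_force: [0.3, -0.1, -0.7]
grip_width: 91.7
finger_force: 0.0
```

>>> play_rows:
  rows:
    - [[-0.13, 0.8, 0], [0, 0, -0.8]]
    - [[-0.13, 0.9, 0], [0, 0, -0.8]]
    - [[-0.13, 0.9, 0], [0, 0, -0.8]]
    - [[-0.13, 0.9, 0], [0, 0, -0.8]]
    - [[-0.13, 0.9, -0.5], [0, 0, -0.8]]
    - [[-0.13, 0.9, -0.7], [0, 0, -0.8]]
    - [[-0.13, 0.9, -0.8], [0, 0, -0.8]]
    - [[-0.13, 0.9, -0.8], [0, 0, -0.8]]
    - [[-0.13, 0.9, -0.9], [0, 0, -0.8]]
    - [[-0.13, 0.9, -0.9], [0, 0, -0.8]]
    - [[-0.13, 0.8, -0.9], [0, 0, -0.8]]
    - [[-0.13, 0.59, -0.9], [0, 0, -0.25]]

```text
time: 47.72
tool_pos: [433.2, 368.6, 77.2]
tcp_rot: [-3.139, 0.526, 0.328]
contact_force: [1.0, -1.0, -0.9]
grip_width: 91.7
finger_force: 0.0
```

>>> play_rows:
  rows:
    - [[0, 0, 0], [0, 0, 0]]
    - [[0, 0, 0], [0, 0, 0]]

```text
time: 47.98
tool_pos: [433.8, 367.8, 79.4]
tcp_rot: [-3.139, 0.525, 0.331]
contact_force: [0.3, -0.9, -0.7]
grip_width: 91.8
finger_force: 0.0
```

```bash
python3 - <<'E'
from see import *
brick((418,364,.33));brick((484,-111,0.1))
from plan import *
show(cur(),[('pick',pickT(418.,363.5,.324))])
E
```

```text
sep [(array([4.1766e+02, 3.6558e+02, 3.2000e-01]), np.float64(0.12))]
both [4.17662e+02 3.65577e+02 3.20000e-01] 0.118
sep [(array([ 4.8345e+02, -1.0984e+02,  7.0000e-02]), np.float64(0.07)), (array([ 4.8186e+02, -1.0623e+02,  1.0000e-01]), np.float64(0.18))]
both [ 4.83774e+02 -1.09295e+02  8.80000e-02] 0.133
pick [433. 369.   4.] [-0.02, 0.02, -2.51] [-0.01, -0.01, -0.04]
```

>>> play_rows:
  rows:
    - [[-0.02, 0.02, -0.8], [0, 0, -0.04]]
    - [[0, 0, -0.8], [0, 0, 0]]
    - [[0, 0, -0.5], [0, 0, 0]]
    - [[0, 0, -0.41], [0, 0, 0]]
    - [[0, 0, 0], [0, 0, 0]]

```text
time: 49.0
tool_pos: [432.6, 368.5, 2.8]
tcp_rot: [-3.139, 0.527, 0.325]
contact_force: [-0.5, 0.1, -0.2]
grip_width: 91.6
finger_force: 0.0
```

>>> play_rows:
  rows:
    - [[0, 0, 0], [0, 0, 0]]
    - [[0, 0, 0], [0, 0, 0]]
    - [[0, 0, 0], [0, 0, 0]]
    - [[0, 0, 0], [0, 0, 0]]
    - [[0, 0, 0], [0, 0, 0]]
    - [[0, 0, 0], [0, 0, 0]]
  hand: -1

```text
time: 49.75
tool_pos: [433.1, 368.8, 3.8]
tcp_rot: [-3.139, 0.525, 0.325]
contact_force: [1.1, 0.8, 3.8]
grip_width: 59.4
finger_force: 29.9
```

>>> play_rows:
  rows:
    - [[0, 0, 0.4], [0, 0, 0]]
    - [[0, 0, 0.8], [0, 0, 0]]
    - [[0, 0, 1], [0, 0, 0]]
    - [[0, 0, 1], [0, 0, 0]]
    - [[0, 0, 1], [0, 0, 0]]
    - [[0, 0, 1], [0, 0, 0]]
    - [[0, 0, 1], [0, 0, 0]]
    - [[0, 0, 0.9], [0, 0, 0]]
    - [[0, 0, 0.4], [0, 0, 0]]
    - [[0, 0, 0], [0, 0, 0]]

```text
time: 51.0
tool_pos: [433.1, 368.7, 228.8]
tcp_rot: [-3.139, 0.524, 0.325]
contact_force: [-0.0, -0.3, -1.6]
grip_width: 59.8
finger_force: 29.9
```

```bash
python3 -c "
from plan import *
carry(-62,gx=17)"
```

```text
up [0.51 0.75 0.92 0.11 1.99 1.78] 0.0
mid [-0.13  0.29  1.6  -0.56  1.22  0.04] 0.0
over [-0.62  0.89  1.06  0.81  1.87 -0.68] 0.0
near [-0.62  0.95  1.09  0.8   1.8  -0.75] 0.0
place [-0.62  0.96  1.09  0.79  1.8  -0.75] 0.0
back [-0.68  0.98  0.94  0.79  1.93 -0.7 ] 0.0
up [433. 369. 230.] [0.0, 0.0, 0.04] [0.0, 0.0, 0.0]
mid [ 500. -149.  260.] [2.23, -17.27, 1.0] [-0.01, -0.02, 9.06]
over [632. -81. 193.] [4.42, 2.27, -2.23] [11.25, 0.2, -0.0]
near [632. -81. 138.] [0.0, 0.0, -1.83] [0.0, 0.0, 0.0]
place [632. -81. 133.] [0.0, 0.0, -0.17] [0.0, 0.0, 0.0]
back [ 634. -142.  168.] [0.04, -2.02, 1.17] [0.0, 0.0, 0.0]
```

>>> play_rows:
  rows:
    - [[0, -0.7, 0.2], [0, 0, 0.6]]
    - [[0, -1, 0.2], [0, 0, 0.76]]
    - [[0, -1, 0.2], [0, 0, 0.77]]
    - [[0, -1, 0.2], [0, 0, 0.77]]
    - [[0, -1, 0.2], [0, 0, 0.77]]
    - [[0, -1, 0.04], [0, 0, 0.77]]
    - [[0.2, -1, 0], [0, 0, 0.77]]
    - [[0.2, -1, 0], [0, 0, 0.77]]
    - [[0.2, -1, 0], [0, 0, 0.77]]
    - [[0.2, -1, 0], [0, 0, 0.77]]
    - [[0.2, -1, 0], [0, 0, 0.77]]
    - [[0.2, -1, 0], [0, 0, 0.77]]

```text
time: 52.5
tool_pos: [468.4, 16.9, 258.2]
tcp_rot: [-3.136, 0.525, 1.596]
contact_force: [0.6, -0.3, -1.0]
grip_width: 59.6
finger_force: 29.9
```

>>> play_rows:
  rows:
    - [[0.2, -1, 0], [0, 0, 0]]
    - [[0.2, -1, 0], [0, 0, 0]]
    - [[0.2, -1, 0], [0, 0, 0]]
    - [[0.2, -1, 0], [0, 0, 0]]
    - [[0.2, -1, 0], [0, 0, 0]]
    - [[0.1, -0.57, 0], [0, 0, 0]]
    - [[0, 0, 0], [0, 0, 0]]

```text
time: 53.38
tool_pos: [501.4, -149.9, 258.7]
tcp_rot: [-3.137, 0.524, 1.589]
contact_force: [-0.3, 0.4, -1.3]
grip_width: 59.3
finger_force: 29.9
```

>>> play_rows:
  rows:
    - [[0.3, 0.1, 0], [0.9, 0.02, 0]]
    - [[0.4, 0.2, 0], [0.95, 0.02, 0]]
    - [[0.4, 0.2, 0], [0.95, 0.02, 0]]
    - [[0.4, 0.2, 0], [0.95, 0.02, 0]]
    - [[0.4, 0.2, 0], [0.95, 0.02, 0]]
    - [[0.4, 0.2, 0], [0.95, 0.02, 0]]
    - [[0.4, 0.2, 0], [0.95, 0.02, 0]]
    - [[0.4, 0.2, 0], [0.95, 0.02, 0]]
    - [[0.4, 0.2, 0], [0.95, 0.02, 0]]
    - [[0.4, 0.2, 0], [0.95, 0.02, 0]]
    - [[0.3, 0.2, 0], [0.95, 0.02, 0]]
    - [[0.22, 0.17, 0], [0.85, 0, 0]]

```text
time: 54.88
tool_pos: [634.9, -80.1, 259.0]
tcp_rot: [-3.137, -1.05, 1.591]
contact_force: [0.1, -0.3, -1.0]
grip_width: 59.9
finger_force: 29.9
```

>>> play_rows:
  rows:
    - [[0, 0, -0.5], [0, 0, 0]]
    - [[0, 0, -0.7], [0, 0, 0]]
    - [[0, 0, -0.6], [0, 0, 0]]
    - [[0, 0, 0], [0, 0, 0]]
    - [[0, 0, 0], [0, 0, 0]]

```text
time: 55.5
tool_pos: [634.7, -81.3, 206.4]
tcp_rot: [3.141, -1.045, 1.595]
contact_force: [0.3, -0.3, -2.2]
grip_width: 60.0
finger_force: 29.9
```

```bash
python3 -c "
from plan import *
show(cur(),[('near',placeT(-62,4,gx=17))])"
```

```text
near [632. -81. 137.] [-0.08, 0.0, -2.31] [0.01, 0.0, -0.04]
```

>>> play_rows:
  rows:
    - [[-0.08, 0, -0.5], [0, 0, -0.04]]
    - [[0, 0, -0.7], [0, 0, 0]]
    - [[0, 0, -0.6], [0, 0, 0]]
    - [[0, 0, -0.4], [0, 0, 0]]
    - [[0, 0, -0.1], [0, 0, 0]]
    - [[0, 0, -0.06], [0, 0, 0]]
    - [[0, 0, -0.05], [0, 0, 0]]
    - [[0, 0, 0], [0, 0, 0]]
    - [[0, 0, 0], [0, 0, 0]]

```text
time: 56.62
tool_pos: [632.3, -81.4, 133.7]
tcp_rot: [-3.141, -1.046, 1.588]
contact_force: [-0.5, -0.5, -1.1]
grip_width: 60.1
finger_force: 29.9
```

>>> play_rows:
  rows:
    - [[0, 0, -0.05], [0, 0, 0]]
    - [[0, 0, -0.04], [0, 0, 0]]
    - [[0, 0, 0], [0, 0, 0]]

```text
time: 57.0
tool_pos: [632.2, -81.3, 131.9]
tcp_rot: [3.14, -1.047, 1.59]
contact_force: [-2.5, -1.3, 4.6]
grip_width: 59.4
finger_force: 29.9
```

>>> play_rows:
  rows:
    - [[0, 0, 0], [0, 0, 0]]
    - [[0, 0, 0], [0, 0, 0]]
    - [[0, 0, 0], [0, 0, 0]]
    - [[0, 0, 0], [0, 0, 0]]
    - [[0, -0.4, 0.23], [0, 0, 0]]
    - [[0.01, -0.6, 0.35], [0, 0, 0]]
    - [[0.01, -0.6, 0.35], [0, 0, 0]]
    - [[0.01, -0.6, 0.6], [0, 0, 0]]
    - [[0, -0.4, 0.8], [0, 0, 0]]
    - [[0, -0.2, 0.8], [0, 0, 0]]
    - [[0, 0, 0.6], [0, 0, 0]]
  hand: 0.7

```text
time: 58.38
tool_pos: [633.0, -166.6, 243.9]
tcp_rot: [3.141, -1.045, 1.588]
contact_force: [0.3, -0.3, -0.9]
grip_width: 78.1
finger_force: 0.0
```

```bash
python3 - <<'E'
from see import *
from chk import stand
stand(-25,-62,0); stand(-25,62,0,('top',))
brick((483.7,-110,.09))
import plan
from plan import *
plan.GX=6.
b=(483.7,-110.3,.09);w=90*d+DR[2]
show(cur(),[('mid',(np.array([480,-140,270.]),tool(w,A*d))),('hover',pickT(*b,70)),('pick',pickT(*b))])
E
```

```text
side iou 0.81 [(-10, np.float64(0.737)), (-5, np.float64(0.802)), (0, np.float64(0.814)), (5, np.float64(0.766)), (10, np.float64(0.717)), (15, np.float64(0.672))]
  fit [631.232 -86.527   1.71 ] 0.18 target 633 -89
top iou 0.87 [(-10, np.float64(0.83)), (-5, np.float64(0.855)), (0, np.float64(0.875)), (5, np.float64(0.879)), (10, np.float64(0.849)), (15, np.float64(0.823))]
  fit [631.187 -89.723   1.566] 0.097 target 633 -89
top iou 0.88 [(-10, np.float64(0.885)), (-5, np.float64(0.9)), (0, np.float64(0.882)), (5, np.float64(0.882)), (10, np.float64(0.86)), (15, np.float64(0.85))]
  fit [628.89   35.233   1.58 ] 0.093 target 630 35
sep [(array([ 4.8705e+02, -1.0926e+02,  7.0000e-02]), np.float64(0.23)), (array([ 4.8159e+02, -1.0313e+02,  1.0000e-01]), np.float64(0.1))]
both [ 4.84109e+02 -1.06521e+02  2.10000e-02] 0.177
mid [ 480. -140.  270.] [-5.1, 0.84, 0.94] [-11.25, -0.21, 0.01]
hover [ 490. -110.   74.] [0.32, 1.01, -6.53] [-0.0, 0.0, -10.73]
pick [ 490. -110.    4.] [0.0, 0.0, -2.33] [0.0, 0.0, 0.0]
```

>>> play_rows:
  rows:
    - [[-0.3, 0, 0.5], [-0.9, -0.02, 0]]
    - [[-0.4, 0, 0.44], [-0.95, -0.02, 0]]
    - [[-0.5, 0, 0], [-0.95, -0.02, 0]]
    - [[-0.5, 0, 0], [-0.95, -0.02, 0]]
    - [[-0.5, 0.1, 0], [-0.95, -0.02, 0]]
    - [[-0.5, 0.1, 0], [-0.95, -0.02, 0]]
    - [[-0.5, 0.1, 0], [-0.95, -0.02, 0]]
    - [[-0.5, 0.1, 0], [-0.95, -0.02, 0]]
    - [[-0.5, 0.1, 0], [-0.95, -0.02, 0]]
    - [[-0.4, 0.1, 0], [-0.95, -0.02, 0]]
    - [[-0.3, 0.1, 0], [-0.95, -0.02, 0]]
    - [[-0.2, 0.14, 0], [-0.86, 0, 0]]
  hand: 1

```text
time: 60.38
tool_pos: [479.6, -139.7, 271.2]
tcp_rot: [3.139, 0.53, 1.59]
contact_force: [-0.3, -0.2, 0.8]
grip_width: 92.2
finger_force: 0.0
```

>>> play_rows:
  rows:
    - [[0, 0.1, 0], [0, 0, -0.9]]
    - [[0, 0.1, 0], [0, 0, -0.9]]
    - [[0, 0.1, 0], [0, 0, -0.9]]
    - [[0, 0.1, 0], [0, 0, -0.9]]
    - [[0, 0.1, 0], [0, 0, -0.9]]
    - [[0, 0.1, 0], [0, 0, -0.9]]
    - [[0, 0.1, 0], [0, 0, -0.9]]
    - [[0, 0.1, 0], [0, 0, -0.9]]
    - [[0, 0.1, 0], [0, 0, -0.9]]
    - [[0, 0.1, 0], [0, 0, -0.9]]
    - [[0, 0, 0], [0, 0, -0.9]]
    - [[0, 0, 0], [0, 0, -0.83]]

```text
time: 61.88
tool_pos: [480.1, -109.9, 270.4]
tcp_rot: [3.141, 0.527, 0.089]
contact_force: [0.5, -0.6, -1.2]
grip_width: 91.6
finger_force: 0.0
```

>>> play_rows:
  rows:
    - [[0, 0, -0.6], [0, -1, 0]]
    - [[0, 0, -0.8], [0, -1, 0]]
    - [[0, 0, -0.9], [0, -1, 0]]
    - [[0, 0, -0.9], [0, -0.75, 0]]
    - [[0, 0, -0.9], [0, 0, 0]]
    - [[0, 0, -0.9], [0, 0, 0]]
    - [[0, 0, -0.9], [0, 0, 0]]
    - [[0, 0, 0], [0, 0, 0]]
    - [[0, 0, 0], [0, 0, 0]]

```text
time: 63.0
tool_pos: [480.6, -110.3, 94.5]
tcp_rot: [3.094, 0.004, 0.08]
contact_force: [-0.2, 0.3, 0.1]
grip_width: 91.7
finger_force: 0.0
```

```bash
python3 - <<'E'
from see import *
brick((483.7,-110,.09))
from plan import *
show(cur(),[('pick0',(np.array([483.7,-110.3,4.]),tool(.09,0)))])
E
```

```text
sep [(array([ 4.8169e+02, -1.0172e+02,  1.2000e-01]), np.float64(0.07))]
both [ 4.81686e+02 -1.01717e+02  1.17000e-01] 0.067
pick0 [ 484. -110.    4.] [0.1, -0.0, -3.02] [0.34, 0.01, 0.07]
```

>>> play_rows:
  rows:
    - [[0.1, 0.05, -0.6], [0.34, 0, 0.07]]
    - [[0, 0, -0.8], [0, 0, 0]]
    - [[0, 0, -0.8], [0, 0, 0]]
    - [[0, 0, -0.5], [0, 0, 0]]
    - [[0, 0, -0.32], [0, 0, 0]]
    - [[0, 0, 0], [0, 0, 0]]

```text
time: 63.95
tool_pos: [483.0, -108.5, 3.0]
tcp_rot: [-3.141, 0.001, 0.09]
contact_force: [-0.0, -0.1, 0.7]
grip_width: 91.4
finger_force: 0.0
```

>>> play_rows:
  rows:
    - [[0, 0, 0], [0, 0, 0]]
    - [[0, 0, 0], [0, 0, 0]]
    - [[0, 0, 0], [0, 0, 0]]
    - [[0, 0, 0], [0, 0, 0]]
    - [[0, 0, 0], [0, 0, 0]]
    - [[0, 0, 0], [0, 0, 0]]
  hand: -1

```text
time: 64.7
tool_pos: [483.3, -108.7, 3.4]
tcp_rot: [3.141, 0.0, 0.09]
contact_force: [-0.6, -1.1, 3.4]
grip_width: 59.5
finger_force: 30.0
```

>>> play_rows:
  rows:
    - [[0, 0, 0.4], [0, 0, 0]]
    - [[0, 0, 0.6], [0, 0, 0]]
    - [[-0.5, 0, 0], [0, 0, -0.3]]
    - [[-0.6, 0, 0], [0, 0, -0.3]]
    - [[-0.6, 0, 0], [0, 0, -0.05]]
    - [[-0.6, 0, 0], [0, 0, 0]]
    - [[-0.5, 0, 0], [0, 0, 0]]
    - [[0, 0, 0], [0, 0, 0]]
    - [[0, 0, -0.5], [0, 0, 0]]
    - [[0, 0, -0.35], [0, 0, 0]]
    - [[0, 0, -0.1], [0, 0, 0]]
    - [[0, 0, 0], [0, 0, 0]]

```text
time: 66.2
tool_pos: [399.2, -108.6, 4.5]
tcp_rot: [-3.141, 0.001, -0.001]
contact_force: [-0.6, -0.0, -0.1]
grip_width: 60.1
finger_force: 30.0
```

>>> play_rows:
  rows:
    - [[0, 0, -0.04], [0, 0, 0]]
    - [[0, 0, 0], [0, 0, 0]]

```text
time: 66.45
tool_pos: [399.2, -108.7, 3.6]
tcp_rot: [3.141, 0.0, -0.001]
contact_force: [-0.1, -0.3, -1.0]
grip_width: 59.8
finger_force: 30.0
```

>>> play_rows:
  rows:
    - [[0, 0, 0], [0, 0, 0]]
    - [[0, 0, 0], [0, 0, 0]]
    - [[0, 0, 0], [0, 0, 0]]
    - [[0, 0, 0], [0, 0, 0]]
    - [[0, 0, 0], [0, 0, 0]]
    - [[0, 0, 0.6], [0, 0, 0]]
    - [[0, 0, 0.9], [0, 0, 0]]
    - [[0.1, 0, 0.9], [0, 0.9, 0]]
    - [[0.2, 0, 0], [0, 0.95, 0]]
    - [[0.2, 0, 0], [0, 0.95, 0]]
    - [[0, 0, 0], [0, 0.95, 0]]
    - [[0, 0, 0], [0, 0, 0]]
  hand: 1

```text
time: 67.95
tool_pos: [414.7, -108.3, 73.8]
tcp_rot: [-3.141, 0.526, 0.0]
contact_force: [0.3, 0.5, 0.8]
grip_width: 91.6
finger_force: 0.0
```

```bash
python3 - <<'E'
from see import *
b=brick((399,-109,.0))
from plan import *
show(cur(),[('pick',pickT(399,-108.6,0.))])
E
```

```text
sep [(array([ 3.9833e+02, -1.0339e+02,  9.0000e-02]), np.float64(0.09))]
both [ 3.98332e+02 -1.03393e+02  8.90000e-02] 0.093
pick [ 415. -109.    4.] [0.05, 0.0, -2.4] [0.0, 0.01, 0.01]
```

>>> play_rows:
  rows:
    - [[0.03, 0, -0.8], [0, 0, 0]]
    - [[0, 0, -0.8], [0, 0, 0]]
    - [[0, 0, -0.5], [0, 0, 0]]
    - [[0, 0, -0.26], [0, 0, 0]]
    - [[0, 0, 0], [0, 0, 0]]

```text
time: 68.78
tool_pos: [414.9, -108.6, 4.8]
tcp_rot: [3.141, 0.524, -0.001]
contact_force: [-0.3, 0.8, -0.1]
grip_width: 91.7
finger_force: 0.0
```

>>> play_rows:
  rows:
    - [[0, 0, 0], [0, 0, 0]]
    - [[0, 0, 0], [0, 0, 0]]
    - [[0, 0, 0], [0, 0, 0]]
    - [[0, 0, 0], [0, 0, 0]]
    - [[0, 0, 0], [0, 0, 0]]
    - [[0, 0, 0], [0, 0, 0]]
  hand: -1

```text
time: 69.53
tool_pos: [415.1, -108.6, 4.8]
tcp_rot: [3.141, 0.524, -0.001]
contact_force: [0.7, 0.1, 2.2]
grip_width: 59.7
finger_force: 30.0
```

>>> play_rows:
  rows:
    - [[0, 0, 0.4], [0, 0, 0]]
    - [[0, 0, 0.8], [0, 0, 0]]
    - [[0, 0, 1], [0, 0, 0]]
    - [[0, 0, 1], [0, 0, 0]]
    - [[0, 0, 1], [0, 0, 0]]
    - [[0, 0, 1], [0, 0, 0]]
    - [[0, 0, 1], [0, 0, 0]]
    - [[0, 0, 0.9], [0, 0, 0]]
    - [[0, 0, 0.4], [0, 0, 0]]
    - [[0, 0, 0], [0, 0, 0]]

```text
time: 70.78
tool_pos: [415.1, -108.6, 230.0]
tcp_rot: [3.141, 0.523, -0.001]
contact_force: [0.6, -0.7, -1.7]
grip_width: 60.0
finger_force: 30.0
```

```bash
python3 -c "
from plan import *
carry(-108,gx=16)"
```

```text
up [-0.32  0.48  1.4  -0.16  1.76  1.27] 0.0
mid [-0.22  0.3   1.6  -0.56  1.17 -0.04] 0.0
over [-0.67  0.94  0.96  0.8   1.94 -0.67] 0.0
near [-0.67  1.    0.99  0.78  1.87 -0.74] 0.0
place [-0.67  1.01  0.99  0.78  1.87 -0.74] 0.0
back [-0.73  1.04  0.81  0.78  2.01 -0.68] 0.0
up [ 415. -109.  230.] [0.0, 0.0, 0.0] [0.0, 0.0, 0.0]
mid [ 500. -195.  260.] [2.83, -2.89, 1.0] [0.0, 0.01, 11.39]
over [ 633. -127.  192.] [4.44, 2.27, -2.27] [11.25, 0.2, -0.0]
near [ 633. -127.  137.] [0.0, 0.0, -1.83] [0.0, 0.0, 0.0]
place [ 633. -127.  132.] [0.0, 0.0, -0.17] [0.0, 0.0, 0.0]
back [ 634. -188.  167.] [0.04, -2.02, 1.17] [0.0, 0.0, 0.0]
```

>>> play_rows:
  rows:
    - [[0.2, -0.2, 0.1], [0, 0, 0.94]]
    - [[0.25, -0.25, 0.1], [0, 0, 0.95]]
    - [[0.25, -0.25, 0.1], [0, 0, 0.95]]
    - [[0.25, -0.25, 0.1], [0, 0, 0.95]]
    - [[0.25, -0.25, 0.1], [0, 0, 0.95]]
    - [[0.25, -0.25, 0.1], [0, 0, 0.95]]
    - [[0.25, -0.25, 0.1], [0, 0, 0.95]]
    - [[0.25, -0.25, 0.1], [0, 0, 0.95]]
    - [[0.25, -0.25, 0.1], [0, 0, 0.95]]
    - [[0.25, -0.25, 0.1], [0, 0, 0.95]]
    - [[0.2, -0.25, 0], [0, 0, 0.95]]
    - [[0.18, -0.19, 0], [0, 0, 0.95]]

```text
time: 72.28
tool_pos: [499.4, -195.1, 257.9]
tcp_rot: [-3.139, 0.523, 1.595]
contact_force: [0.4, 1.2, -1.5]
grip_width: 59.9
finger_force: 30.0
```

>>> play_rows:
  rows:
    - [[0.3, 0.1, 0.1], [0.9, 0.02, 0]]
    - [[0.4, 0.2, 0], [0.95, 0.02, 0]]
    - [[0.4, 0.2, 0], [0.95, 0.02, 0]]
    - [[0.4, 0.2, 0], [0.95, 0.02, 0]]
    - [[0.4, 0.2, 0], [0.95, 0.02, 0]]
    - [[0.4, 0.2, 0], [0.95, 0.02, 0]]
    - [[0.4, 0.2, 0], [0.95, 0.02, 0]]
    - [[0.4, 0.2, 0], [0.95, 0.02, 0]]
    - [[0.4, 0.2, 0], [0.95, 0.02, 0]]
    - [[0.4, 0.2, 0], [0.95, 0.02, 0]]
    - [[0.3, 0.2, 0], [0.95, 0.02, 0]]
    - [[0.24, 0.17, 0], [0.85, 0, 0]]

```text
time: 73.78
tool_pos: [633.1, -127.4, 260.6]
tcp_rot: [-3.135, -1.052, 1.585]
contact_force: [0.5, 0.3, -0.9]
grip_width: 59.6
finger_force: 30.0
```

>>> play_rows:
  rows:
    - [[0, 0, -0.5], [0, 0, 0]]
    - [[0, 0, -0.7], [0, 0, 0]]
    - [[0, 0, -0.3], [0, 0, 0]]
    - [[0, 0, 0], [0, 0, 0]]
    - [[0, 0, 0], [0, 0, 0]]

```text
time: 74.4
tool_pos: [633.3, -127.2, 218.6]
tcp_rot: [3.138, -1.045, 1.594]
contact_force: [-0.3, 0.4, -0.9]
grip_width: 59.8
finger_force: 30.0
```

```bash
python3 -c "
from plan import *
show(cur(),[('near',placeT(-108,5,gx=16))])"
```

```text
near [ 633. -127.  137.] [0.0, -0.0, -2.72] [0.01, 0.01, -0.02]
```

>>> play_rows:
  rows:
    - [[0, 0, -0.6], [0, 0, -0.02]]
    - [[0, 0, -0.7], [0, 0, 0]]
    - [[0, 0, -0.7], [0, 0, 0]]
    - [[0, 0, -0.5], [0, 0, 0]]
    - [[0, 0, -0.22], [0, 0, 0]]
    - [[0, 0, -0.06], [0, 0, 0]]
    - [[0, 0, -0.05], [0, 0, 0]]
    - [[0, 0, 0], [0, 0, 0]]
    - [[0, 0, 0], [0, 0, 0]]

```text
time: 75.53
tool_pos: [633.2, -127.3, 133.2]
tcp_rot: [3.14, -1.046, 1.59]
contact_force: [-0.5, 0.1, -0.9]
grip_width: 59.3
finger_force: 30.0
```

>>> play_rows:
  rows:
    - [[0, 0, -0.05], [0, 0, 0]]
    - [[0, 0, -0.03], [0, 0, 0]]
    - [[0, 0, 0], [0, 0, 0]]

```text
time: 75.9
tool_pos: [633.1, -127.3, 131.9]
tcp_rot: [3.138, -1.048, 1.592]
contact_force: [-1.7, -0.6, 6.5]
grip_width: 59.9
finger_force: 30.0
```

>>> play_rows:
  rows:
    - [[0, 0, 0], [0, 0, 0]]
    - [[0, 0, 0], [0, 0, 0]]
    - [[0, 0, 0], [0, 0, 0]]
    - [[0, 0, 0], [0, 0, 0]]
    - [[0, -0.4, 0.23], [0, 0, 0]]
    - [[0.01, -0.6, 0.35], [0, 0, 0]]
    - [[0.01, -0.6, 0.35], [0, 0, 0]]
    - [[0.01, -0.6, 0.6], [0, 0, 0]]
    - [[-0.2, -0.2, 0.8], [0, 0, 0]]
    - [[-0.4, 0, 0.8], [0, 0, 0]]
    - [[-0.4, 0, 0.8], [0, 0, 0]]
    - [[-0.4, 0, 0.6], [0, 0, 0]]
  hand: 0.7

```text
time: 77.4
tool_pos: [591.3, -199.2, 268.4]
tcp_rot: [3.139, -1.045, 1.591]
contact_force: [-0.3, 0.3, 0.2]
grip_width: 78.3
finger_force: 0.0
```

```bash
cat > lev.py <<'E'
from h import *
from plan import slot
def knob(t): 
    x,y=slot(90*np.sin(.8-t),225); return np.array([x,y,75+90*np.cos(.8-t)])
def look():
    for n in('top','side'):
        c=capture(n); g=c['frame'].astype(float).mean(2)
        for r in pinpoint('lever_knob',n)[:2]:
            ts=np.linspace(0,1.6,161); q=proj(c,[knob(t) for t in ts]); e=np.hypot(*(q-np.array(r['at'])).T); i=e.argmin(); print(n,round(r['p'],2),np.round(r['at'],1),'t',ts[i],'err px',e[i].round(1))
        # dark blob score along arc: mean darkness in projected knob
        sc=[]
        for t in np.linspace(0,1.6,65):
            k=knob(t); a=np.linspace(0,2*np.pi,12); P=[k+[13*np.cos(b),s*15,13*np.sin(b)] for b in a for s in(-1,1)]
            m=np.zeros((1680,2240),np.uint8); cv2.fillConvexPoly(m,cv2.convexHull((proj(c,P)[:,::-1]*4).astype(np.float32)).astype(np.int32),255); m=cv2.resize(m,(560,420),interpolation=3)/255.
            sc.append((g*m).sum()/m.sum())
        sc=np.array(sc); print(n,'dark t',np.linspace(0,1.6,65)[sc.argsort()[:4]],sc.min().round(0),np.median(sc).round(0))
E
python3 - <<'E'
from lev import *
look()
print(knob(0).round(0),knob(.8).round(0))
from chk import stand
stand(-25,-108,0); stand(-25,-62,0,('top',))
E
```

```text
top 0.45 [141.1 249.6] t 0.35000000000000003 err px 0.7
top dark t [0.325 0.35  0.3   0.375] 27.0 71.0
side 0.62 [195.8 219.8] t 0.49 err px 2.3
side dark t [0.35  0.325 0.375 0.3  ] 59.0 98.0
[717. 199. 138.] [652. 198. 165.]
side iou 0.5 [(-10, np.float64(0.575)), (-5, np.float64(0.536)), (0, np.float64(0.503)), (5, np.float64(0.464)), (10, np.float64(0.432)), (15, np.float64(0.399))]
  fit [629.087 -88.101   1.536] 0.164 target 633 -135
top iou 0.84 [(-10, np.float64(0.872)), (-5, np.float64(0.86)), (0, np.float64(0.844)), (5, np.float64(0.821)), (10, np.float64(0.789)), (15, np.float64(0.753))]
  fit [ 631.704 -135.256    1.472] 0.113 target 633 -135
top iou 0.89 [(-10, np.float64(0.844)), (-5, np.float64(0.871)), (0, np.float64(0.892)), (5, np.float64(0.896)), (10, np.float64(0.867)), (15, np.float64(0.84))]
  fit [631.953 -89.782   1.564] 0.081 target 633 -89
```

```bash
python3 - <<'E'
from plan import *
from lev import knob
k=knob(.335)
W=[('a',(np.array([500,-80,290.]),tool(90*d+DR[2],0))),('b',(np.array([500,100,290.]),tool(DR[2],0))),('up',(k+[0,0,80],tool(DR[2],0))),('grab',(k+[0,0,-9],tool(DR[2],0))),('end',(knob(.8)+[0,0,-9],tool(DR[2],0)))]
q=Q0
for n,w in W: q,e=ik(*w,q,OFF);print(n,q.round(2),round(e,4))
show(cur(),W)
for t in(.335,.45,.57,.69,.8): print(((knob(t)-k)/30).round(2))
E
```

```text
a [-0.31  0.26  1.45  0.    1.43 -0.33] 0.0
b [0.05 0.27 1.44 0.   1.44 1.6 ] 0.0
up [0.17 0.73 0.83 0.   1.58 1.73] 0.0
grab [ 0.17  0.77  0.99 -0.    1.39  1.73] 0.0
end [ 0.18  0.68  1.13 -0.    1.33  1.74] 0.0
a [500. -80. 290.] [-3.07, 3.97, 0.82] [-7.5, -0.14, 0.0]
b [500. 100. 290.] [0.0, 6.0, 0.0] [-0.0, -0.0, -11.25]
up [693. 199. 235.] [6.43, 3.3, -1.82] [0.0, 0.0, 0.0]
grab [693. 199. 146.] [0.0, 0.0, -2.97] [0.0, 0.0, 0.0]
end [652. 198. 156.] [-1.35, -0.02, 0.32] [0.0, 0.0, 0.0]
[0. 0. 0.]
[-0.32 -0.01  0.14]
[-0.66 -0.01  0.24]
[-1.02 -0.02  0.3 ]
[-1.35 -0.02  0.32]
```

>>> play_rows:
  rows:
    - [[-0.4, 0, 0.42], [-0.8, -0.02, 0]]
    - [[-0.4, 0.2, 0.4], [-0.9, -0.02, 0]]
    - [[-0.4, 0.5, 0], [-0.9, -0.02, 0]]
    - [[-0.4, 0.5, 0], [-0.9, -0.02, 0]]
    - [[-0.4, 0.5, 0], [-0.9, -0.02, 0]]
    - [[-0.4, 0.5, 0], [-0.9, -0.02, 0]]
    - [[-0.4, 0.6, 0], [-0.9, -0.02, 0]]
    - [[-0.27, 0.6, 0], [-0.9, 0, 0]]
    - [[0, 0.57, 0], [-0.4, 0, 0]]
    - [[0, 0.5, 0], [0, 0, -0.8]]
    - [[0, 0.5, 0], [0, 0, -0.9]]
    - [[0, 0.5, 0], [0, 0, -0.9]]
  hand: 0.2

```text
time: 79.4
tool_pos: [499.8, -34.3, 290.7]
tcp_rot: [-3.141, 0.001, 1.224]
contact_force: [0.8, -0.5, -0.1]
grip_width: 54.9
finger_force: 0.0
```

>>> play_rows:
  rows:
    - [[0, 0.5, 0], [0, 0, -0.9]]
    - [[0, 0.5, 0], [0, 0, -0.9]]
    - [[0, 0.5, 0], [0, 0, -0.9]]
    - [[0, 0.5, 0], [0, 0, -0.9]]
    - [[0, 0.5, 0], [0, 0, -1]]
    - [[0, 0.5, 0], [0, 0, -1]]
    - [[0, 0.5, 0], [0, 0, -1]]
    - [[0, 0.5, 0], [0, 0, -1]]
    - [[0, 0.5, 0], [0, 0, -1]]
    - [[0.5, 0.5, 0], [0, 0, -0.05]]
    - [[0.7, 0.5, 0], [0, 0, 0]]
    - [[0.7, 0.5, 0], [0, 0, 0]]

```text
time: 80.9
tool_pos: [557.4, 145.6, 290.6]
tcp_rot: [-3.141, 0.001, 0.02]
contact_force: [-0.4, 0.0, -0.6]
grip_width: 54.9
finger_force: 0.0
```

>>> play_rows:
  rows:
    - [[0.8, 0.5, 0], [0, 0, 0]]
    - [[0.8, 0.5, 0], [0, 0, 0]]
    - [[0.8, 0.3, 0], [0, 0, 0]]
    - [[0.8, 0, -0.3], [0, 0, 0]]
    - [[0.7, 0, -0.5], [0, 0, 0]]
    - [[0.6, 0, -0.5], [0, 0, 0]]
    - [[0, 0, 0], [0, 0, 0]]

```text
time: 81.78
tool_pos: [691.7, 183.7, 248.9]
tcp_rot: [3.141, 0.005, 0.02]
contact_force: [0.3, -0.3, -0.1]
grip_width: 55.2
finger_force: 0.0
```

```bash
python3 - <<'E'
from plan import *
from lev import knob
k=knob(.335)
show(cur(),[('up',(k+[0,0,60],tool(DR[2],0))),('grab',(k+[0,0,-9],tool(DR[2],0)))])
E
```

```text
up [693. 199. 215.] [0.04, 0.51, -1.11] [0.0, -0.04, -0.01]
grab [693. 199. 146.] [0.0, 0.0, -2.3] [0.0, 0.0, 0.0]
```

>>> play_rows:
  rows:
    - [[0.04, 0.51, -0.3], [0, 0, 0]]
    - [[0, 0, -0.6], [0, 0, 0]]
    - [[0, 0, -0.7], [0, 0, 0]]
    - [[0, 0, -0.7], [0, 0, 0]]
    - [[0, 0, -0.6], [0, 0, 0]]
    - [[0, 0, -0.35], [0, 0, 0]]
    - [[0, 0, -0.15], [0, 0, 0]]
    - [[0, 0, 0], [0, 0, 0]]
    - [[0, 0, 0], [0, 0, 0]]

```text
time: 82.9
tool_pos: [693.4, 199.3, 150.8]
tcp_rot: [-3.141, -0.001, 0.02]
contact_force: [0.9, -0.6, 1.2]
grip_width: 55.4
finger_force: 0.0
```

>>> play_rows:
  rows:
    - [[0, 0, 0], [0, 0, 0]]
    - [[0, 0, 0], [0, 0, 0]]
    - [[0, 0, 0], [0, 0, 0]]
    - [[0, 0, 0], [0, 0, 0]]
    - [[0, 0, 0], [0, 0, 0]]
  hand: -1

```text
time: 83.52
tool_pos: [693.2, 197.7, 149.9]
tcp_rot: [3.14, 0.001, 0.019]
contact_force: [0.2, -4.7, 1.5]
grip_width: 29.6
finger_force: 30.0
```

>>> play_rows:
  rows:
    - [[-0.16, 0, 0.07], [0, 0, 0]]
    - [[-0.16, 0, 0.07], [0, 0, 0]]
    - [[-0.17, 0, 0.05], [0, 0, 0]]
    - [[-0.17, 0, 0.05], [0, 0, 0]]
    - [[-0.18, 0, 0.03], [0, 0, 0]]
    - [[-0.18, 0, 0.03], [0, 0, 0]]
    - [[-0.17, 0, 0.01], [0, 0, 0]]
    - [[-0.16, 0, 0.01], [0, 0, 0]]
    - [[0, 0, 0], [0, 0, 0]]
    - [[0, 0, 0], [0, 0, 0]]

```text
time: 84.78
tool_pos: [653.2, 197.0, 159.1]
tcp_rot: [3.138, 0.0, 0.019]
contact_force: [1.7, -7.3, -2.9]
grip_width: 29.5
finger_force: 30.0
```

```bash
python3 - <<'E'
from plan import *
from lev import *
print(cur()[0].round(1),knob(.8).round(1)); look()
E
```

```text
[653.2 197.  159.1] [652.5 198.2 165. ]
top 0.54 [152.4 248.6] t 0.75 err px 0.0
top 0.49 [135.  408.1] t 0.0 err px 158.6
top dark t [0.65  0.675 0.5   0.625] 28.0 46.0
side 0.61 [192.  229.1] t 0.8 err px 1.9
side dark t [0.775 0.8   0.825 0.75 ] 76.0 100.0
```

>>> play_rows:
  rows:
    - [[0, 0, 0], [0, 0, 0]]
    - [[0, 0, 0], [0, 0, 0]]
    - [[0, 0, 0], [0, 0, 0]]
    - [[0, 0, 0.3], [0, 0, 0]]
    - [[0, 0, 0.8], [0, 0, 0]]
    - [[0, 0, 1], [0, 0, 0]]
    - [[0, 0, 1], [0, 0, 0]]
    - [[0, 0, 1], [0, 0, 0]]
    - [[-0.6, 0, 0.3], [0, 0, 0]]
    - [[-0.9, 0.3, 0], [0, 0, 0]]
    - [[-0.9, 0.5, 0], [0, 0, 0]]
    - [[-0.9, 0.5, 0], [0, 0, 0]]
  hand: 0.1

```text
time: 86.48
tool_pos: [552.7, 238.6, 292.4]
tcp_rot: [-3.141, -0.0, 0.02]
contact_force: [0.8, 0.8, 0.1]
grip_width: 51.0
finger_force: 0.0
```

>>> play_rows:
  rows:
    - [[-0.9, 0.8, 0], [0, 0, 0]]
    - [[-0.9, 0.8, 0], [0, 0, 0]]
    - [[-0.9, 0.8, 0], [0, 0, 0]]
    - [[-0.6, 0.8, 0], [0, 0, 0]]
    - [[0, 0.8, 0], [0, 0, 0]]
    - [[0, 0.8, 0], [0, 0, 0]]
    - [[0, 0.8, 0], [0, 0, 0]]
    - [[0, 0, 0], [0, 0, 0]]

```text
time: 87.48
tool_pos: [454.2, 407.5, 291.7]
tcp_rot: [-3.141, 0.0, 0.022]
contact_force: [-0.4, -0.6, -0.4]
grip_width: 50.5
finger_force: 0.0
```

```bash
python3 - <<'E'
from lev import *
look()
S=capture('side');T=capture('top')
f=lambda c,a,b,e,g:cv2.cvtColor(c['frame'],cv2.COLOR_RGB2BGR)[a:b,e:g]
A=cv2.resize(f(S,110,260,175,310),(540,600),interpolation=3);B=cv2.resize(f(T,120,220,230,390),(260,163),interpolation=3)
im=np.zeros((600,800,3),np.uint8);im[:,:540]=A;im[:163,540:]=B;cv2.imwrite('pics/fin.png',im)
E
```

```text
top 0.56 [149.9 251.1] t 0.67 err px 2.5
top 0.37 [121.6 325.9] t 0.0 err px 77.4
top dark t [0.75  0.725 0.775 0.7  ] 25.0 82.0
side 0.63 [194.  228.9] t 0.81 err px 0.1
side dark t [0.75  0.775 0.725 0.8  ] 58.0 96.0
```

View pics/fin.png

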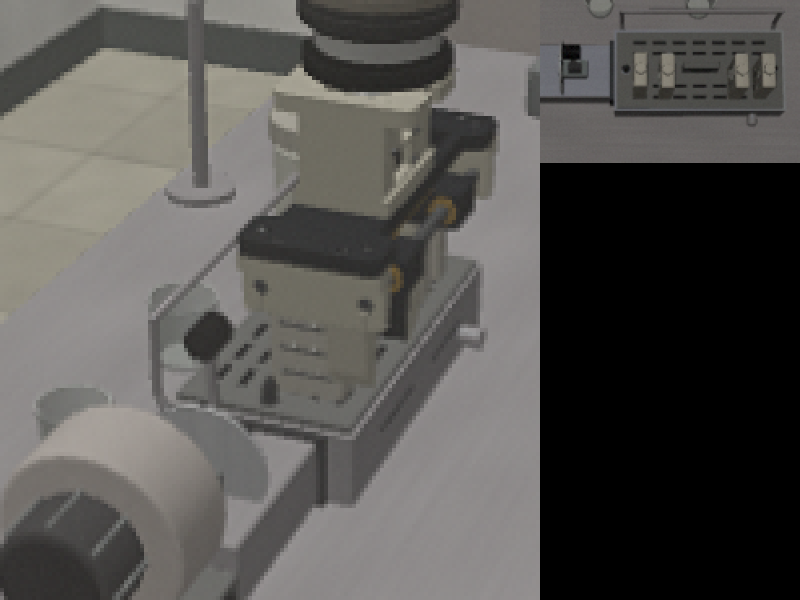

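```bash
cat > lev2.py <<'E'
from lev import *
from plan import R,DR
def hull(c,t):
    k=knob(t); a=np.linspace(0,2*np.pi,16); Rz=R.from_euler('z',DR[2])
    P=[k+Rz.apply([13*np.cos(b),s*15,13*np.sin(b)]) for b in a for s in(-1,1)]
    m=np.zeros((1680,2240),np.uint8); cv2.fillConvexPoly(m,cv2.convexHull((proj(c,P)[:,::-1]*4+1.5).astype(np.float32)).astype(np.int32),255); return cv2.resize(m,(560,420),interpolation=cv2.INTER_AREA)/255.
def cen(m): 
    yy,xx=np.mgrid[:420,:560]; return np.array([(m*yy).sum(),(m*xx).sum()])/m.sum()
for n in('top','side'):
    for th in(45,55):
        c=capture(n); g=cv2.cvtColor(c['frame'],cv2.COLOR_RGB2GRAY)
        near=cv2.dilate((hull(c,.75)>0).astype(np.uint8),np.ones((7,7)))
        l,lab,st,ce=cv2.connectedComponentsWithStats(((g<th)&(near>0)).astype(np.uint8))
        i=1+st[1:,4].argmax(); obs=ce[i][::-1]
        ts=np.linspace(.5,1,51); q=np.array([cen(hull(c,t)) for t in ts]); e=np.hypot(*(q-obs).T)
        print(n,th,'area',st[i,4],hull(c,.8).sum().round(),'obs',obs.round(2),'t',ts[e.argmin()],e.min().round(2),'at .8',cen(hull(c,.8)).round(2))
E
python3 lev2.py; rm -f x; python3 - <<'E'
import sys; sys.path.insert(0,'.')
E
```

```text
top 45 area 118 114.0 obs [153.12 249.1 ] t 0.78 0.7 at .8 [153.87 248.39]
top 55 area 141 114.0 obs [152.96 248.82] t 0.77 0.43 at .8 [153.87 248.39]
side 45 area 2 123.0 obs [194.5 230.5] t 0.87 0.31 at .8 [193.74 228.5 ]
side 55 area 91 123.0 obs [193.7  226.53] t 0.74 0.29 at .8 [193.74 228.5 ]
```

The last crop shows all four bricks upright on the flush plate with gaps between them. The lever is at about 0.77 rad, close to the middle mark, and the gripper is clear.

```bash
python3 -c "
from plant import bot
print(bot.close_job())"
```

```text
the job is handed in; nothing more can be done
None
```

I handed the job in at about 88 s: the plate sits flush on the pins, all four white bricks stand cap up and clear of one another, and the lever measures about 0.77 rad (0.8 is half open, camera error about 0.03). Brick4 ended up about 6 cm off after an early failed grasp; I picked it up again and stood it with the others.

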